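Close up a brake block row against the assembly angle and cap it

TASK

Make up the brake block row along the fence of the green assembly angle: the plain flat-topped half block goes first, into the corner against both stop and fence, then every ridged segment on the bench follows it in one straight row, upright, ridge on the side away from the fence, opposite side against the fence, butted flush to its neighbour so that the ridges line up end to end and no gap is left; their order does not matter. Only when the whole row is closed, lay the ribbed cap plate squarely on top of the half block with its edges flush, rib up. Leave the hanger pin and the copper punch where they lie.

Things in the scene. Friction and masses are not known exactly. Their poses are not given: they have to be found in the camera images.
- angle: green fixed L on the bench. Origin: inner corner at bench level. Own x runs along the fence away from the stop, own y from the work side (the robot's side) towards the fence, z up. Fence: y 0 to 26, x -25 to 290, 10 mm high. Stop: x -25 to 0, y -66 to 0, 30 mm high. The row stands on the bare bench at x > 0, y < 0: half block centre at x 30, y -25 mm, segments at x 78, 114, 150, 186, 222.
- half_block: brake block half, the same rusty-dark cast iron, a plain flat-topped block 60 (own x) x 50 (own y) x 48 high. Origin: centre of the underside, z up. About 0.8 kg (cored). Stands with own x along the fence, either way round.
- seg1: brake block segment (all alike, three to five present), dark rusty cast iron, L profile: base 36 (own x) x 50 (own y) x 30 mm high; on it a ridge 36 long (own x), 20 wide, 16 high (top at 46), flush with the -y side (own y -25 to -5), to be gripped. Origin: centre of the base's underside, z up. 0.46 kg. In the row its own x points as the angle's.
- seg2: brake block segment (all alike, three to five present), dark rusty cast iron, L profile: base 36 (own x) x 50 (own y) x 30 mm high; on it a ridge 36 long (own x), 20 wide, 16 high (top at 46), flush with the -y side (own y -25 to -5), to be gripped. Origin: centre of the base's underside, z up. 0.46 kg. In the row its own x points as the angle's.
- seg3: brake block segment (all alike, three to five present), dark rusty cast iron, L profile: base 36 (own x) x 50 (own y) x 30 mm high; on it a ridge 36 long (own x), 20 wide, 16 high (top at 46), flush with the -y side (own y -25 to -5), to be gripped. Origin: centre of the base's underside, z up. 0.46 kg. In the row its own x points as the angle's.
- seg4: brake block segment (all alike, three to five present), dark rusty cast iron, L profile: base 36 (own x) x 50 (own y) x 30 mm high; on it a ridge 36 long (own x), 20 wide, 16 high (top at 46), flush with the -y side (own y -25 to -5), to be gripped. Origin: centre of the base's underside, z up. 0.46 kg. In the row its own x points as the angle's.
- seg5: brake block segment (all alike, three to five present), dark rusty cast iron, L profile: base 36 (own x) x 50 (own y) x 30 mm high; on it a ridge 36 long (own x), 20 wide, 16 high (top at 46), flush with the -y side (own y -25 to -5), to be gripped. Origin: centre of the base's underside, z up. 0.46 kg. In the row its own x points as the angle's.
- cap: ribbed cap plate of dark steel: plate 60 (own x) x 50 (own y) x 8 thick with a central upright rib 14 wide (own y), the full 60 along own x, 20 high (top at 28 mm). Origin: centre of the underside, z up. About 0.28 kg. Either way round; gripped by the rib.
- hanger_pin: bystander: blackened steel hanger pin lying on the bench, 75 mm long (own x), 13 mm thick, head 20 mm
- drift_punch: bystander: copper drift punch lying on the bench, 110 mm long (own x), 14 mm thick
Mind the look-alikes: they are no part of the job. Leave any purple or red look-alike of the seg2 alone.

How it is judged:
By the outcome, as a careful person would: the job done as asked, in the order asked, and still so for the second after the job is handed in, with the robot touching nothing.
Of seg1, seg2, seg3, seg4, seg5 only 3 to 5 are there at a start; the rules pass over those that are not, and their reading is None.
At some moment in a run one of seg1, seg2, seg3, seg4, seg5 may be knocked a few centimetres aside while the robot is not near it.
It also fails if it takes over 210 s, if anything falls off the work surface, if the arm or the gripper's body presses on something with over 40 N, if the wrist force passes 120 N, or if a joint passes its speed limit or range.

ROBOT

A 6-joint arm with a two-finger parallel gripper is mounted at the origin on the work surface. World frame = base frame: x ahead of the robot, y to its left, z up, the work surface at z = 0. Lengths are in m, angles in degrees, forces in N, time in s.
With the tool pointing down it reaches from about 0.3 to 0.75 m from the base axis. Payload 8.5 kg.
Tool frame: the origin (TCP) lies midway between the tips of the shut fingers; the grasp point (between the pads) lies 19 mm behind it; z points along the fingers, y is the line along which they close (so a half turn about z gives the same grasp; the last joint's range is limited). The gripper opens to 85 mm and grips with 20 to 120 N. Pads are 22 mm wide; open, the fingers measure 114 mm over their backs; the gripper's body (76 mm by 85 mm) begins 54 mm behind the grasp point. The pads swing forward as they close: fully open they stand 13 mm farther back than shut.
Start: joints at [51.778, 21.807, 74.336, -0, 83.858, -12.336], TCP at [0.24, 0.495, 0.231] pointing down, gripper open.
Joint ranges: [-178.18, 178.18], [-50.72, 133.34], [12.68, 142.11], [-81.47, 261.47], [9.98, 163.14], [-165.26, 165.26]. Speed limits (degrees/s): [136.94, 136.94, 180, 180, 180, 180].

INTERFACE

Orientations are given as a 3x3 rotation matrix whose columns are the frame's x, y, z axes.
In Python, from rig import observe, optics, order, spotter gives the robot as it stands.
- The arm moves only by the tool move_arm, never from a script. Its argument "series" is text: rows parted by semicolons, each of 5 numbers parted by spaces: the shift along the tool's x, y, z in cm, then the turn about the tool's z in degrees, then the opening, from -1 (shut) to 1 (fully open). A call has 1 to 8 rows; each row is the pose to reach, as a shift and turn from the pose commanded when the call began, along the tool's axes at that moment; what a row does not reach only later rows make up. A row lasts 1/8 s, in which the tool goes at most 62.5 mm and 10.7 degrees, less where a joint would pass 70% of its speed; a pose out of reach is approached as far as the arm can. A call with a gripper value outside its range is refused whole. The fingers move at their own pace and stop on an object; "force" is the grip in N (left out, the last holds). Time passes only in rows, so rows that repeat a pose let the fingers close. It gives the time, the measured TCP pose, the force, the opening and the grip force at its end, in the units of the state.
- observe(): the state, without advancing time (a new reading comes with each control period).
- optics.get_image(name): name is "side" or "top"; returns a dict with "pixels" (480x640x3 uint8, blue, green, red), "camera_matrix" (3x3 intrinsics, pixels), "rvec" (rotation vector, rad) and "tvec" (3), from world to camera coordinates, as OpenCV has them. Camera axes: x right, y down, z forward; pixel columns grow to the right and rows downward; lengths in m; the calibration is good to about 2 mm. A picture is of the moment at which its call begins. There is no depth.
- order.close_job(): hands the job in; it is judged then, once.
Trained networks look in the newest picture that a camera, given by its name, has taken for a name from the list of things; names that differ only in an ending like _2 or _b are one class to them, and where a whole thing is asked for, a point or a joint stands for the part that bears it (a point fixed in the world has none). Each returns a list of dicts, best first, with "score" (0 to 1); they miss things now and then, are a little off and sometimes report something else, mostly with a low value. They report only what shows in the picture. A call takes as long as a camera call. They do not tell look-alikes from the thing itself.
- spotter.find_in(thing, camera): "point" ([x, y, z] in m, in world coordinates, good to about 4 mm: the middle of the surface that is visible of it).
- spotter.cut_out(thing, camera): "pixels" (480x640 bool, what is visible of it).
- spotter.mark_of(thing, camera): "point" ([x, y, z] in m, in world coordinates, good to about 4 mm: a listed point, or the origin of a listed thing).
The state is a dict: "time_s": time; "q": joint angles; "qvel": joint speeds; "joint_efforts": joint torques, N m; "position": TCP position; "tool_rot": TCP orientation; "ft_force": force on the tool from outside, world axes, zero at the start; "wrist_torque": the same for the moment, N m; "grip_width": finger opening in m; "gripper_force": force on a finger pad.
Only numpy, scipy, OpenCV 4.12 (cv2) and the standard library are available. Lean on these libraries where they do the work, as an engineer would, in place of code of your own. Each camera call takes 0.05 s, during which the arm holds its last target. There are 200 camera calls.

## Working session

There is one attempt and no reset: what is moved stays moved. The work goes in short steps, Python scripts to look and compute and a tool call to move; the robot and the scene stay as the last step left them, time stands still between calls to the robot, and variables do not carry over. Pictures are saved under pics/ and viewed, at most 14 in all, crops included, and the job is handed in when it is done.

Besides the shell and the picture viewer there is one more tool, called after "Emit:" in YAML: its name, and indented under it one key for each argument. move_arm: Moves the arm, as the interface text tells. Its arguments: {"type":"object","properties":{"series":{"type":"string"},"force":{"type":"number"}},"required":["series"]}

```bash
ls; mkdir -p pics
python3 - <<'E'
from rig import observe, optics, order, spotter
import cv2,numpy as np
s=observe();print({k:np.round(v,4).tolist() for k,v in s.items()})
for c in ("side","top"):
    d=optics.get_image(c);cv2.imwrite(f"pics/{c}0.png",d["pixels"])
    print(c,d["camera_matrix"],d["rvec"],d["tvec"])
    for t in ("seg1","half_block","cap","angle","hanger_pin","drift_punch"):
        print(t,"find",[(round(r["score"],2),np.round(r["point"],3).tolist()) for r in spotter.find_in(t,c)],"mark",[(round(r["score"],2),np.round(r["point"],3).tolist()) for r in spotter.mark_of(t,c)])
E
```

```text
pics
{'time_s': 0.0, 'q': [51.7783, 21.8419, 74.3872, -0.0011, 83.8582, -12.3357], 'qvel': [-0.043, -0.0786, 0.0604, 0.0646, -0.029, -0.1136], 'joint_efforts': [0.0021, -44.8449, -23.1285, -0.0001, 0.0047, 0.0001], 'position': [0.2399, 0.4946, 0.2307], 'tool_rot': [[-0.8997, 0.4366, -0.0009], [0.4366, 0.8997, -0.0012], [0.0003, -0.0015, -1.0]], 'ft_force': [0.3627, 0.1053, 0.3216], 'wrist_torque': [-0.0155, 0.009, -0.009], 'gripper_force': 0.0, 'grip_width': 0.0853}
side [[530.82953924   0.         319.22052977]
 [  0.         530.82953924 243.69708398]
 [  0.           0.           1.        ]] [ 2.26055344 -0.78870465  0.33736628] [-0.41332104  0.28831464  0.76643466]
seg1 find [(0.92, [0.431, -0.375, 0.032]), (0.89, [0.56, 0.267, 0.033]), (0.88, [0.433, -0.226, 0.03]), (0.88, [0.426, 0.342, 0.032]), (0.74, [0.567, -0.33, 0.03]), (0.74, [0.564, 0.366, 0.028]), (0.71, [0.654, 0.266, 0.028]), (0.7, [0.674, 0.367, 0.031])] mark [(0.87, [0.569, 0.281, -0.0]), (0.79, [0.66, 0.278, -0.002]), (0.77, [0.442, -0.218, -0.001]), (0.76, [0.681, 0.375, 0.003]), (0.71, [0.585, -0.328, 0.001]), (
[... 999 characters left out ...]
0.58, [0.425, 0.358, 0.034]), (0.55, [0.466, -0.128, 0.016])] mark [(0.85, [0.57, 0.375, 0.0]), (0.8, [0.443, -0.217, 0.004]), (0.77, [0.679, 0.375, -0.001]), (0.75, [0.572, 0.283, -0.001]), (0.65, [0.427, 0.359, 0.006]), (0.63, [0.584, -0.33, 0.002]), (0.61, [0.661, 0.273, 0.002])]
half_block find [(0.63, [0.456, 0.208, 0.049])] mark [(0.7, [0.457, 0.211, 0.004])]
cap find [(0.58, [0.441, 0.012, 0.013]), (0.19, [0.579, -0.325, 0.031])] mark [(0.84, [0.443, 0.013, 0.004])]
angle find [(0.94, [0.694, 0.044, 0.01])] mark [(0.65, [0.674, 0.141, 0.002])]
hanger_pin find [(0.78, [0.439, 0.127, 0.013])] mark []
drift_punch find [(0.85, [0.468, -0.128, 0.012])] mark [(0.83, [0.471, -0.128, 0.002])]
```

View pics/top0.png

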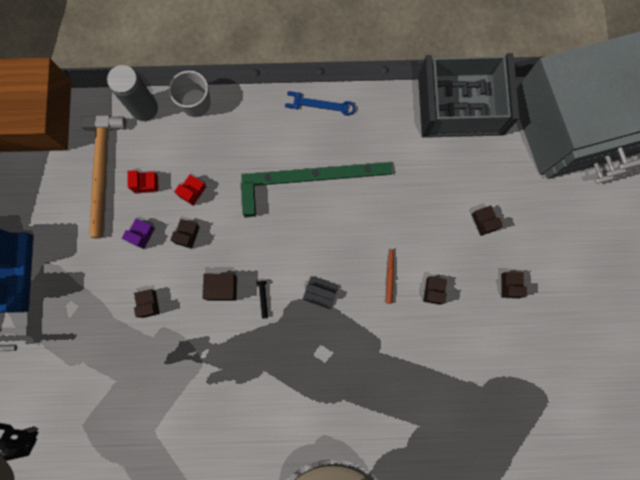

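View pics/side0.png

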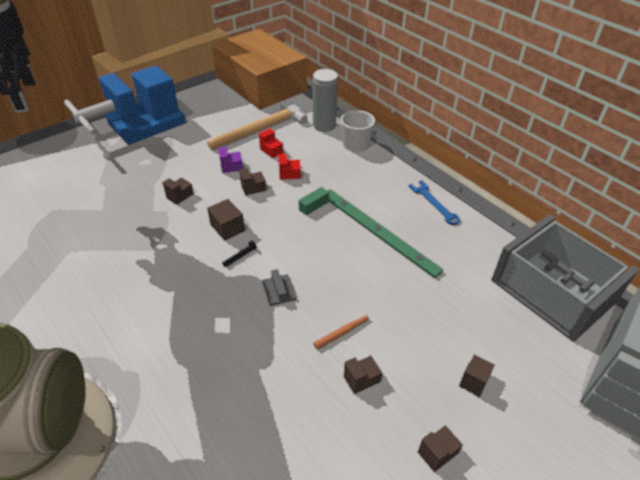

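The top view has five dark ridged segments at px (186,233), (146,303), (436,289), (514,284) and (487,220). All of them fit the rusty-dark iron description. The look-alikes are red at (142,181) and (190,189), and purple at (139,234). The half block is at (220,286), the cap at (321,292) and the angle's inner corner near (256,184).

Next I'll fit poses from the silhouettes in both views and confirm in an enlarged crop.

```bash
cat > h.py <<'E'
from rig import observe, optics, order, spotter
import cv2,numpy as np
from scipy.optimize import minimize
def box(x0,x1,y0,y1,z0,z1): return np.array([[x,y,z] for x in(x0,x1) for y in(y0,y1) for z in(z0,z1)],float)/1e3
M=dict(seg=[box(-18,18,-25,25,0,30),box(-18,18,-25,-5,30,46)],
 half_block=[box(-30,30,-25,25,0,48)],
 cap=[box(-30,30,-25,25,0,8),box(-30,30,-7,7,8,28)],
 angle=[box(-25,290,0,26,0,10),box(-25,0,-66,0,0,30)])
def shots(): return {c:optics.get_image(c) for c in("side","top")}
def place(P,p):
    a=p[2];c,s=np.cos(a),np.sin(a);R=np.array([[c,-s,0],[s,c,0],[0,0,1]])
    return P@R.T+[p[0],p[1],p[3] if len(p)>3 else 0]
def proj(P,d): return cv2.projectPoints(P,d["rvec"],d["tvec"],d["camera_matrix"],None)[0][:,0]
S=8
def solids(kind,p,d): return [cv2.convexHull(proj(place(b,p),d).astype(np.float32))[:,0] for b in M[kind]]
def mask_of(img,kind):
    b,g,r=[img[...,i].astype(int) for i in range(3)]
    if kind=="angle": return (g>r+25)&(g>b+15)
    if kind=="cap": return None
    return (r<95)&(r-b>5)&(np.maximum(g,b)<75)
def fit(kind,xy,sh,yaws=None,free_z=False,masks=None):
    """Silhouette fit in both views; returns x,y,yaw_deg(,z),cost (mean IoU loss)"""
    data=[]
    for c,d in sh.items():
        uv=proj(np.array([[*xy,0.02]]),d)[0]; r=170 if kind=="angle" else 30
        if kind=="angle": uv=uv+([60,20])
        x0,y0=max(int(uv[0]-r),0),max(int(uv[1]-r),0);x1,y1=min(int(uv[0]+r),640),min(int(uv[1]+r),480)
        m=(masks[c] if masks else mask_of(d["pixels"],kind))[y0:y1,x0:x1].astype(np.uint8)
        if kind!="angle":
            n,l,st,ce=cv2.connectedComponentsWithStats(m)
            if n<2: continue
            k=1+np.argmin([np.hypot(*(ce[i]-uv+[x0,y0]))-0.1*st[i,4] if st[i,4]>30 else 1e3 for i in range(1,n)]); m=(l==k).astype(np.uint8)
        data.append((d,x0,y0,m))
    s=3 if kind=="angle" else S
    data=[(d,x0,y0,cv2.resize(m*255,None,fx=s,fy=s,interpolation=cv2.INTER_CUBIC)>127) for d,x0,y0,m in data]
    def cost(q):
        p=[q[0]/1e3+xy[0],q[1]/1e3+xy[1],np.radians(q[2])]+([q[3]/1e3] if free_z else []);L=0
        for d,x0,y0,m in data:
            z=np.zeros(m.shape,np.uint8)
            for h in solids(kind,p,d): cv2.fillConvexPoly(z,np.round(((h-[x0,y0]+.5)*s-.5)*16).astype(np.int32),1,shift=4)
            L+=1-(z.astype(bool)&m).sum()/max((z.astype(bool)|m).sum(),1)
        return L/len(data)
    best=[]
    for y in (yaws if yaws is not None else range(0,360,30)):
        q0=[0,0,y]+([0] if free_z else [])
        sim=np.array([q0]+[np.array(q0)+np.eye(len(q0))[i]*[6,6,15,6][i] for i in range(len(q0))],float)
        o=minimize(cost,q0,method="Nelder-Mead",options=dict(initial_simplex=sim,maxiter=120,xatol=.1,fatol=1e-4));best.append((o.fun,o.x))
    best.sort(key=lambda t:t[0])
    return [(np.round([xy[0]+x[0]/1e3,xy[1]+x[1]/1e3],4).tolist(),round(x[2]%360,1),round(x[3],1) if free_z else 0,round(f,3)) for f,x in best]
def draw(img,kind,p,d,k,off,col):
    for h in solids(kind,p,d): cv2.polylines(img,[np.int32(((h-off)+.5)*k)],True,col,1)
E
cat > a.py <<'E'
from h import *
sh=shots()
segs=[(.569,.281),(.427,.359),(.443,-.217),(.443,-.37),(.583,-.329)]
tiles=[]
for i,xy in enumerate(segs+[(.456,.21)]):
    k="seg" if i<5 else "half_block"
    f=fit(k,xy,sh,yaws=range(0,360 if i<5 else 180,45));fz=fit(k,f[0][0],sh,[f[0][1]],True)
    print(k,f[0],[t for t in f[1:] if abs((t[1]-f[0][1]+180)%360-180)>20][:2],"z",fz[0])
    for c in("side","top"):
        d=sh[c];uv=proj(np.array([[*xy,.02]]),d)[0].astype(int);o=uv-[16,16]
        t=cv2.resize(d["pixels"][o[1]:o[1]+33,o[0]:o[0]+33],None,fx=4,fy=4,interpolation=cv2.INTER_CUBIC)
        t=np.clip(t*1.6,0,255).astype(np.uint8);u=t.copy();draw(u,k,[*f[0][0],np.radians(f[0][1])],d,4,o,(0,255,255))
        tiles.append(np.vstack([t,u]))
cv2.imwrite("pics/tiles.png",np.vstack([np.hstack(tiles[:6]),np.hstack(tiles[6:])]))
fa=fit("angle",(.674,.142),sh,[-95,-85]);print("angle",fa[:2])
m={c:spotter.cut_out("cap",c)[0]["pixels"] for c in("side","top")}
fc=fit("cap",(.443,.013),sh,range(0,180,30),masks=m);print("cap",fc[:3],fit("cap",fc[0][0],sh,[fc[0][1]],True,m)[0])
E
python3 a.py
```

```text
seg ([0.5702, 0.2816], np.float64(249.6), 0, np.float64(0.203)) [([0.5706, 0.2838], np.float64(62.6), 0, np.float64(0.262)), ([0.5705, 0.2838], np.float64(63.1), 0, np.float64(0.262))] z ([0.5704, 0.282], np.float64(250.0), np.float64(-0.6), np.float64(0.203))
seg ([0.4299, 0.3583], np.float64(272.9), 0, np.float64(0.256)) [([0.4295, 0.3584], np.float64(78.4), 0, np.float64(0.287)), ([0.4297, 0.3587], np.float64(78.4), 0, np.float64(0.287))] z ([0.4313, 0.3644], np.float64(276.7), np.float64(-8.9), np.float64(0.247))
seg ([0.4418, -0.2194], np.float64(258.1), 0, np.float64(0.152)) [([0.4404, -0.2188], np.float64(80.8), 0, np.float64(0.228)), ([0.4403, -0.2187], np.float64(81.2), 0, np.float64(0.228))] z ([0.4418, -0.2195], np.float64(258.2), np.float64(-0.7), np.float64(0.152))
seg ([0.4486, -0.3753], np.float64(268.0), 0, np.float64(0.151)) [([0.4478, -0.3744], np.float64(91.4), 0, np.float64(0.241)), ([0.448, -0.3742], np.float64(91.9), 0, np.float64(0.241))] z ([0.4486, -0.3754], np.float64(267.9), np.float64(-0.1), np.float64(0.151))
seg ([0.5823, -0.3319], np.float64(288.8), 0, 
[... 174 characters left out ...]
64(288.9), np.float64(-0.1), np.float64(0.156))
half_block ([0.4581, 0.2104], np.float64(87.1), 0, np.float64(0.19)) [([0.4585, 0.2112], np.float64(345.8), 0, np.float64(0.241)), ([0.4585, 0.2112], np.float64(165.8), 0, np.float64(0.241))] z ([0.4594, 0.2141], np.float64(87.5), np.float64(-9.0), np.float64(0.18))
angle [([0.6731, 0.1455], np.float64(273.6), 0, np.float64(0.298)), ([0.6758, 0.1428], np.float64(272.3), 0, np.float64(0.299))]
cap [([0.4445, 0.0114], np.float64(69.3), 0, np.float64(0.066)), ([0.4444, 0.0114], np.float64(69.4), 0, np.float64(0.066)), ([0.4444, 0.0114], np.float64(69.3), 0, np.float64(0.066))] ([0.4442, 0.011], np.float64(69.6), np.float64(1.1), np.float64(0.065))
```

View pics/tiles.png

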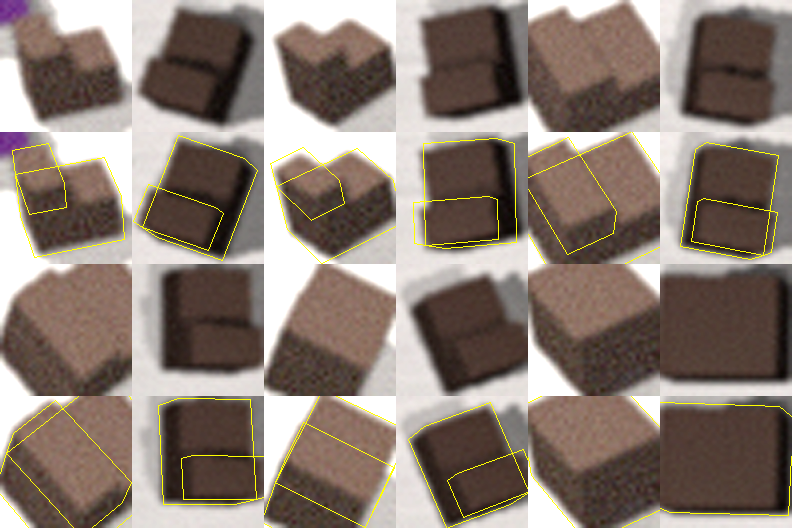

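The crops confirm that all five dark pieces are ridged segments standing upright, with the ridge towards the robot, and the plain block is the half block. I'll refine the fits with the network masks.

```bash
cat >> h.py <<'E'
def cut(kind,xy,sh,z=.015):
    """network mask nearest the projected place, per camera"""
    out={}
    for c,d in sh.items():
        uv=proj(np.array([[*xy,z]]),d)[0]
        L=[r["pixels"] for r in spotter.cut_out("seg1" if kind=="seg" else kind,c)]
        if kind=="angle" and L: out[c]=L[0];continue
        L=[(np.hypot(*(np.argwhere(p).mean(0)[::-1]-uv)),i) for i,p in enumerate(L) if p.sum()>30] and sorted([(np.hypot(*(np.argwhere(p).mean(0)[::-1]-uv)),i,p) for i,p in enumerate(L) if p.sum()>30],key=lambda t:t[:2])
        if L and L[0][0]<14: out[c]=L[0][2]
    return out
def pose(kind,xy,yaws,free_z=False):
    sh=shots();m=cut(kind,xy,sh);sh={c:sh[c] for c in m}
    return fit(kind,xy,sh,yaws,free_z,m)[0]+(list(m),)
E
cat > b.py <<'E'
from h import *
for k,xy,y in [("seg",(.570,.2816),250),("seg",(.430,.358),273),("seg",(.442,-.219),258),("seg",(.4486,-.375),268),("seg",(.582,-.332),289),("half_block",(.458,.21),87),("angle",(.674,.143),273)]:
    print(k,pose(k,xy,[y]),pose(k,xy,[y],True)[:4])
E
python3 b.py
```

```text
seg ([0.5704, 0.2808], np.float64(249.6), 0, np.float64(0.096), ['side', 'top']) ([0.5695, 0.2805], np.float64(251.1), np.float64(2.2), np.float64(0.069))
seg ([0.4302, 0.3582], np.float64(279.9), 0, np.float64(0.093), ['side', 'top']) ([0.4292, 0.3563], np.float64(281.6), np.float64(2.3), np.float64(0.063))
seg ([0.442, -0.2183], np.float64(257.9), 0, np.float64(0.055), ['side', 'top']) ([0.441, -0.2182], np.float64(257.4), np.float64(2.2), np.float64(0.058))
seg ([0.4491, -0.3734], np.float64(266.6), 0, np.float64(0.059), ['side', 'top']) ([0.4485, -0.3739], np.float64(265.3), np.float64(2.0), np.float64(0.047))
seg ([0.5818, -0.3305], np.float64(288.6), 0, np.float64(0.078), ['side', 'top']) ([0.5816, -0.331], np.float64(288.6), np.float64(2.6), np.float64(0.045))
half_block ([0.4574, 0.2101], np.float64(88.3), 0, np.float64(0.061), ['side', 'top']) ([0.4571, 0.2097], np.float64(87.5), np.float64(2.4), np.float64(0.05))
angle ([0.6715, 0.1436], np.float64(273.6), 0, np.float64(0.078), ['side', 'top']) ([0.6711, 0.1432], np.float64(273.3), np.float64(2.2), np.float64(0.066))
```

```bash
cat > plan.py <<'E'
from rig import observe
import numpy as np,sys
def st():
    s=observe();R=np.array(s["tool_rot"]);p=np.array(s["position"])
    return s,R,p,np.degrees(np.arctan2(R[1,1],R[0,1]))
def plan(*wps,base=None):
    """wps: x,y,z(m),phi ; prints tool shift cm and turn for each, from the measured pose or base=(x,y,z,phi) commanded, tool straight down"""
    s,R,p,phi=st()
    print("t %.2f p %s phi %.2f q6 %.0f q1 %.0f w %.4f g %.0f F %s"%(s["time_s"],np.round(p,4),phi,s["q"][5],s["q"][0],s["grip_width"],s["gripper_force"],np.round(s["ft_force"],1)))
    if base is not None: p=np.array(base[:3]);phi=base[3]
    a=np.radians(phi);R=np.array([[-np.sin(a),np.cos(a),0],[np.cos(a),np.sin(a),0],[0,0,-1]])
    for w in wps:
        d=R.T@(np.array(w[:3])-p)*100
        print(w,"->",np.round(d,2),"turn",round(phi-w[3],1))
E
python3 -c "
from plan import *
plan((.457,.21,.12,88),(.457,.21,.02,88),(.457,.21,.12,-2),(.457,.21,.02,-2))"
```

```text
t 4.30 p [0.2401 0.4948 0.2313] phi 64.12 q6 -12 q1 52 w 0.0855 g 0 F [-0.6 -0.6 -0.6]
(0.457, 0.21, 0.12, 88) -> [-31.95 -16.15  11.13] turn -23.9
(0.457, 0.21, 0.02, 88) -> [-31.95 -16.15  21.13] turn -23.9
(0.457, 0.21, 0.12, -2) -> [-31.95 -16.15  11.13] turn 66.1
(0.457, 0.21, 0.02, -2) -> [-31.95 -16.15  21.13] turn 66.1
```

Emit:
move_arm:
  series: "-31.95 -16.15 11.1 -23.9 1;-31.95 -16.15 11.1 -23.9 1;-31.95 -16.15 11.1 -23.9 1;-31.95 -16.15 11.1 -23.9 1;-31.95 -16.15 11.1 -23.9 1;-31.95 -16.15 11.1 -23.9 1;-31.95 -16.15 11.1 -23.9 1;-31.95 -16.15 11.1 -23.9 1"
  force: 20

```text
time_s: 5.3
position: [0.4571, 0.2099, 0.1203]
tool_rot: [[-0.999, 0.036, -0.0], [0.036, 0.999, 0.0], [0.0, 0.0, -1.0]]
ft_force: [-0.1, 0.2, 0.2]
grip_width: 0.0852
gripper_force: 0.0
```

Emit:
move_arm:
  series: "0 0 5 0 1;0 0 10 0 1;0 0 10 0 1;0 0 10 0 1;0 0 10 0 -0.2;0 0 10 0 -0.2;0 0 10 0 -0.2;0 0 10 0 -0.2"

```text
time_s: 6.3
position: [0.4578, 0.2105, 0.0221]
tool_rot: [[-0.999, 0.035, 0.003], [0.035, 0.999, 0.001], [-0.003, 0.001, -1.0]]
ft_force: [-1.7, 2.3, 8.0]
grip_width: 0.0601
gripper_force: 21.3
```

```bash
python3 -c "
from plan import *
plan()"
```

```text
t 6.30 p [0.4578 0.2105 0.0221] phi 88.02 q6 -77 q1 11 w 0.0601 g 21 F [-1.7  2.3  8. ]
```

Emit:
move_arm:
  series: "0 0 0 0 1;0 0 0 0 1;0 0 -6 0 1;0 0 -6 0 1;0 0 -6 20 1;0 0 -6 30 1;0 0 -6 40 1;0 0 -6 50 1"

```text
time_s: 7.3
position: [0.4567, 0.2099, 0.0796]
tool_rot: [[-0.703, 0.711, -0.001], [0.711, 0.703, -0.0], [0.001, -0.001, -1.0]]
ft_force: [-0.2, -0.4, -0.4]
grip_width: 0.0855
gripper_force: 0.0
```

Emit:
move_arm:
  series: "0 0 0 10 1;0 0 0 20 1;0 0 0 30 1;0 0 0 40 1;0 0 0 40 1;0 0 5.8 40 1;0 0 5.8 40 1;0 0 5.8 40 1"

```text
time_s: 8.3
position: [0.4576, 0.2101, 0.0235]
tool_rot: [[-0.089, 0.996, 0.001], [0.996, 0.089, 0.0], [0.0, 0.001, -1.0]]
ft_force: [-0.6, -0.1, 0.0]
grip_width: 0.0859
gripper_force: 0.0
```

```bash
python3 -c "
from plan import *
plan()"
```

```text
t 8.30 p [0.4576 0.2101 0.0235] phi 5.13 q6 6 q1 11 w 0.0859 g 0 F [-0.6 -0.1  0. ]
```

Emit:
move_arm:
  series: "0 0 0 7.1 1;0 0 0 7.1 1;0 0 0 7.1 -0.4;0 0 0 7.1 -0.4;0 0 0 7.1 -0.4;0 0 0 7.1 -0.4;0 0 -6 7.1 -0.4;0 0 -6 7.1 -0.4"
  force: 60

```text
time_s: 9.3
position: [0.4586, 0.2104, 0.0851]
tool_rot: [[0.035, 0.999, 0.006], [0.999, -0.035, 0.001], [0.001, 0.006, -1.0]]
ft_force: [0.3, -0.7, -7.3]
grip_width: 0.049
gripper_force: 69.1
```

```bash
cat >> plan.py <<'E'
A=dict(c=np.array([.671,.1433]),yaw=273.4)
def ang(x,y,z,phi=None):
    a=np.radians(A["yaw"]);u=np.array([np.cos(a),np.sin(a)]);v=np.array([-u[1],u[0]])
    q=A["c"]+u*x/1e3+v*y/1e3
    return (round(q[0],4),round(q[1],4),z,(A["yaw"]-270 if phi is None else phi))
def inang():
    s,R,p,phi=st();a=np.radians(A["yaw"]);u=np.array([np.cos(a),np.sin(a)]);v=np.array([-u[1],u[0]]);d=(p[:2]-A["c"])*1e3
    print("in angle x %.1f y %.1f z %.1f"%(d@u,d@v,p[2]*1e3)," F in angle %s"%np.round([s["ft_force"][:2]@u,s["ft_force"][:2]@v,s["ft_force"][2]],1))
E
python3 -c "
from plan import *
plan(ang(38,-31,.085),ang(38,-31,.026))"
```

```text
t 9.30 p [0.4586 0.2104 0.0851] phi -2.00 q6 13 q1 11 w 0.0490 g 69 F [ 0.3 -0.7 -7.3]
(np.float64(0.6423), np.float64(0.1035), 0.085, 3.3999999999999773) -> [-1.004e+01  1.874e+01  1.000e-02] turn -5.4
(np.float64(0.6423), np.float64(0.1035), 0.026, 3.3999999999999773) -> [-10.04  18.74   5.91] turn -5.4
```

Emit:
move_arm:
  series: "-2.5 4.7 0 -1.4 -0.4;-5 9.4 0 -2.8 -0.4;-7.5 14 0 -4.2 -0.4;-10 18.7 0 -5.4 -0.4;-10 18.7 0 -5.4 -0.4;-10 18.7 2.5 -5.4 -0.4;-10 18.7 5 -5.4 -0.4;-10 18.7 5 -5.4 -0.4"

```text
time_s: 10.3
position: [0.6377, 0.1037, 0.0288]
tool_rot: [[-0.059, 0.998, -0.008], [0.998, 0.059, 0.0], [0.001, -0.008, -1.0]]
ft_force: [-0.6, 0.3, -5.9]
grip_width: 0.0487
gripper_force: 68.9
```

```bash
python3 -c "
from plan import *
plan();inang()
from h import *
print(pose('angle',(.671,.1433),[273.4]))
d=optics.get_image('top');cv2.imwrite('pics/t1.png',cv2.resize(d['pixels'][130:270,190:420],None,fx=3,fy=3,interpolation=cv2.INTER_CUBIC))
"
```

```text
t 10.30 p [0.6377 0.1037 0.0288] phi 3.38 q6 -5 q1 -1 w 0.0487 g 69 F [-0.6  0.3 -5.9]
in angle x 37.5 y -35.6 z 28.8  F in angle [-0.4 -0.5 -5.9]
([0.6726, 0.1429], np.float64(273.3), 0, np.float64(0.43), ['side', 'top'])
```

View pics/t1.png

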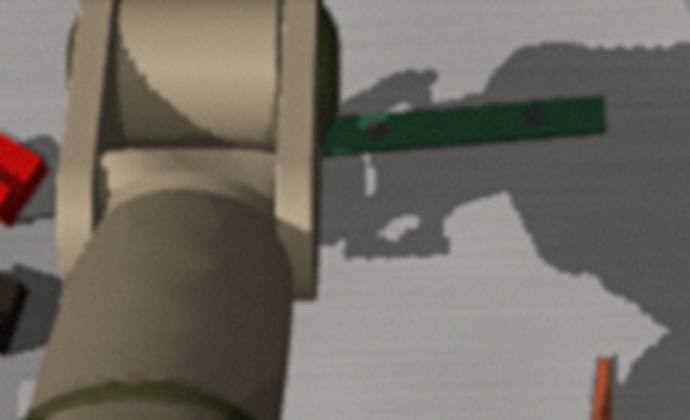

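Emit:
move_arm:
  series: "0 0 0 0 -0.4;0 0 0 0 -0.4;0 0 0.3 0 -0.4;0 0 0.5 0 -0.4;0 0 0.5 0 -0.4"

```text
time_s: 11.18
position: [0.6402, 0.1034, 0.027]
tool_rot: [[-0.058, 0.998, -0.001], [0.998, 0.058, 0.0], [0.0, -0.001, -1.0]]
ft_force: [-0.2, 0.7, -7.1]
grip_width: 0.0485
gripper_force: 69.0
```

```bash
python3 -c "
from plan import *
plan();inang()
"
```

```text
t 11.18 p [0.6402 0.1034 0.027 ] phi 3.34 q6 -5 q1 -1 w 0.0485 g 69 F [-0.2  0.7 -7.1]
in angle x 38.0 y -33.1 z 27.0  F in angle [-0.8 -0.2 -7.1]
```

Emit:
move_arm:
  series: "0 0 0.25 0 -0.4;0 0.3 0.25 0 -0.4;0 0.5 0.25 0 -0.4;0 0.6 0.25 0 -0.4;0 0.7 0.25 0 -0.4;0 0.7 0.25 0 -0.4;0 0.7 0.25 0 -0.4"

```text
time_s: 12.05
position: [0.6473, 0.1038, 0.0248]
tool_rot: [[-0.058, 0.998, -0.0], [0.998, 0.058, -0.0], [-0.0, -0.0, -1.0]]
ft_force: [0.2, 0.1, -7.7]
grip_width: 0.0488
gripper_force: 69.0
```

```bash
python3 -c "
from plan import *
plan();inang()
"
```

```text
t 12.05 p [0.6473 0.1038 0.0248] phi 3.34 q6 -5 q1 -1 w 0.0488 g 69 F [ 0.2  0.1 -7.7]
in angle x 38.0 y -26.0 z 24.8  F in angle [-0.1  0.2 -7.7]
```

Emit:
move_arm:
  series: "0 0 0.1 0 -0.4;0 0.1 0.1 0 -0.4;0 0.2 0.1 0 -0.4;0 0.2 0.1 0 -0.4"

```text
time_s: 12.55
position: [0.6494, 0.1039, 0.0238]
tool_rot: [[-0.058, 0.998, 0.0], [0.998, 0.058, -0.0], [-0.0, 0.0, -1.0]]
ft_force: [-1.1, 0.0, -7.3]
grip_width: 0.0485
gripper_force: 69.0
```

Emit:
move_arm:
  series: "0 0.1 0 0 -0.4;0 0.1 0 0 -0.4;0 0.1 0 0 -0.4"

```text
time_s: 12.92
position: [0.6496, 0.1039, 0.0237]
tool_rot: [[-0.058, 0.998, -0.002], [0.998, 0.058, -0.0], [-0.0, -0.002, -1.0]]
ft_force: [-4.2, -0.5, -5.2]
grip_width: 0.049
gripper_force: 69.5
```

```bash
python3 -c "
from plan import *
plan();inang()
"
```

```text
t 12.93 p [0.6496 0.1039 0.0237] phi 3.35 q6 -5 q1 -1 w 0.0490 g 69 F [-4.2 -0.5 -5.2]
in angle x 38.0 y -23.7 z 23.7  F in angle [ 0.3 -4.2 -5.2]
```

Emit:
move_arm:
  series: "0.2 0 0 0 -0.4;0.4 0 0 0 -0.4;0.55 0 0 0 -0.4;0.65 0 0 0 -0.4;0.75 0 0 0 -0.4;0.75 0 0 0 -0.4"

```text
time_s: 13.68
position: [0.6492, 0.1111, 0.0234]
tool_rot: [[-0.058, 0.998, -0.002], [0.998, 0.058, -0.001], [-0.001, -0.002, -1.0]]
ft_force: [-4.5, -2.4, -6.4]
grip_width: 0.049
gripper_force: 69.3
```

Emit:
move_arm:
  series: "0.1 0 0 0 -0.4;0.15 0 0 0 -0.4;0.15 0 0 0 -0.4"

```text
time_s: 14.05
position: [0.6491, 0.1125, 0.0234]
tool_rot: [[-0.058, 0.998, -0.002], [0.998, 0.058, -0.001], [-0.001, -0.002, -1.0]]
ft_force: [-5.2, -2.5, -5.6]
grip_width: 0.0489
gripper_force: 69.3
```

```bash
python3 -c "
from plan import *
plan();inang()
"
```

```text
t 14.05 p [0.6491 0.1125 0.0234] phi 3.34 q6 -4 q1 -0 w 0.0489 g 69 F [-5.2 -2.5 -5.6]
in angle x 29.5 y -23.7 z 23.4  F in angle [ 2.2 -5.3 -5.6]
```

Emit:
move_arm:
  series: "0.1 0 0 0 -0.4;0.1 0 0 0 -0.4;0.1 0 0 0 -0.4"

```text
time_s: 14.42
position: [0.6491, 0.1129, 0.0235]
tool_rot: [[-0.058, 0.998, -0.002], [0.998, 0.058, -0.002], [-0.002, -0.002, -1.0]]
ft_force: [-5.1, -5.2, -5.5]
grip_width: 0.049
gripper_force: 69.2
```

Emit:
move_arm:
  series: "0.1 0 0 0 -0.4;0.1 0 0 0 -0.4;0.1 0 0 0 -0.4"

```text
time_s: 14.8
position: [0.6491, 0.1129, 0.0235]
tool_rot: [[-0.058, 0.998, -0.002], [0.998, 0.058, -0.003], [-0.003, -0.002, -1.0]]
ft_force: [-4.3, -10.1, -6.9]
grip_width: 0.0489
gripper_force: 69.2
```

```bash
python3 -c "
from plan import *
plan();inang()
"
```

```text
t 14.80 p [0.6491 0.1129 0.0235] phi 3.33 q6 -4 q1 -0 w 0.0489 g 69 F [ -4.3 -10.1  -6.9]
in angle x 29.0 y -23.7 z 23.5  F in angle [ 9.8 -4.9 -6.9]
```

Emit:
move_arm:
  series: "0 0 0.1 0 -0.4;0 0 0.2 0 -0.4;0 0 0.2 0 -0.4;0 0 0.2 0 0.5;0 0 0.2 0 0.5;0 0 0.2 0 0.5;0 0 -3 0 0.5;0 0 -7 0 0.8"

```text
time_s: 15.8
position: [0.6495, 0.1151, 0.0941]
tool_rot: [[-0.058, 0.998, -0.001], [0.998, 0.058, 0.0], [0.0, -0.001, -1.0]]
ft_force: [0.3, 0.5, 0.4]
grip_width: 0.0771
gripper_force: 0.0
```

Run:
```python
import re
s=open('plan.py').read()
import numpy as np
a=np.radians(273.4);u=np.array([np.cos(a),np.sin(a)]);v=np.array([-u[1],u[0]])
c=np.array([.671,.1433])+u*-.001+v*.0013
s=s.replace("np.array([.671,.1433])","np.array([%.5f,%.5f])"%tuple(c));open('plan.py','w').write(s);print(c)
from plan import *
plan((.442,-.2185,.14,347.7),(.442,-.2185,.033,347.7))
```

```text
[0.67223841 0.14437534]
t 15.80 p [0.6495 0.1151 0.0941] phi 3.35 q6 -4 q1 -0 w 0.0771 g 0 F [0.3 0.5 0.4]
(0.442, -0.2185, 0.14, 347.7) -> [-32.09 -22.67  -4.59] turn -344.4
(0.442, -0.2185, 0.033, 347.7) -> [-32.09 -22.67   6.11] turn -344.4
```

```bash
cat > sg.py <<'E'
import sys
from h import *
import plan as P
def seg(xy,yaw):
    f=pose('seg',xy,[yaw]);print(f)
    phi=(f[1]+90+180)%360-180;a=np.radians(phi)
    g=np.array(f[0])-.015*np.array([np.cos(a),np.sin(a)])+[.0005,.0005]
    P.plan((g[0],g[1],.12,phi),(g[0],g[1],.032,phi))
if __name__=="__main__": seg((float(sys.argv[1]),float(sys.argv[2])),float(sys.argv[3]))
E
python3 sg.py .4415 -.2183 257.7
python3 -c "
from h import *
print(pose('half_block',(.649,.113),[3,93]))"
```

```text
([0.4416, -0.2183], np.float64(257.5), 0, np.float64(0.056), ['side', 'top'])
t 16.00 p [0.65   0.1151 0.0944] phi 3.35 q6 -4 q1 -0 w 0.0768 g 0 F [-0.8 -0.  -0. ]
(np.float64(0.427455559893201), np.float64(-0.21455340579092846), 0.12, np.float64(-12.5)) -> [-31.61 -24.14  -2.56] turn 15.9
(np.float64(0.427455559893201), np.float64(-0.21455340579092846), 0.032, np.float64(-12.5)) -> [-31.61 -24.14   6.24] turn 15.9
([0.6498, 0.1133], np.float64(93.9), 0, np.float64(0.03), ['side'])
```

Emit:
move_arm:
  series: "-31.6 -24.1 -2.5 15.9 0.4;-31.6 -24.1 -2.5 15.9 0.4;-31.6 -24.1 -2.5 15.9 0.4;-31.6 -24.1 -2.5 15.9 0.4;-31.6 -24.1 -2.5 15.9 0.4;-31.6 -24.1 -2.5 15.9 0.4;-31.6 -24.1 -2.5 15.9 0.4;-31.6 -24.1 -2.5 15.9 0.4"

```text
time_s: 17.2
position: [0.4268, -0.2156, 0.1185]
tool_rot: [[0.22, 0.975, -0.001], [0.975, -0.22, 0.0], [0.0, -0.001, -1.0]]
ft_force: [0.8, 0.2, -0.1]
grip_width: 0.0597
gripper_force: 0.0
```

Emit:
move_arm:
  series: "0 0 5 0 0.4;0 0 8.8 0 0.4;0 0 8.8 0 0.4;0 0 8.8 0 0.4;0 0 8.8 0 -1;0 0 8.8 0 -1;0 0 8.8 0 -1;0 0 8.8 0 -1"

```text
time_s: 18.2
position: [0.4279, -0.2148, 0.0319]
tool_rot: [[0.217, 0.976, 0.001], [0.976, -0.217, -0.001], [-0.001, 0.002, -1.0]]
ft_force: [-0.2, 1.0, 7.9]
grip_width: 0.0186
gripper_force: 59.5
```

```bash
python3 -c "
from plan import *
plan()"
```

```text
t 18.20 p [ 0.4279 -0.2148  0.0319] phi -12.56 q6 -28 q1 -41 w 0.0186 g 59 F [-0.2  1.   7.9]
```

```bash
python3 -c "
from plan import *
plan(ang(85,-46,.092),ang(85,-46,.036),base=(.4279,-.2148,.0319,-12.56))"
```

```text
t 18.20 p [ 0.4279 -0.2148  0.0319] phi -12.56 q6 -28 q1 -41 w 0.0186 g 59 F [-0.2  1.   7.9]
(np.float64(0.6314), np.float64(0.0568), 0.092, 3.3999999999999773) -> [30.94 13.96 -6.01] turn -16.0
(np.float64(0.6314), np.float64(0.0568), 0.036, 3.3999999999999773) -> [30.94 13.96 -0.41] turn -16.0
```

Emit:
move_arm:
  series: "0 0 -6 0 -1;5 2.3 -6 -4 -1;10.5 4.7 -6 -8 -1;16 7 -6 -12 -1;21 9.5 -6 -16 -1;26 11.8 -6 -16 -1;30.9 14 -6 -16 -1;30.9 14 -6 -16 -1"

```text
time_s: 19.2
position: [0.6321, 0.0597, 0.0901]
tool_rot: [[-0.064, 0.998, -0.0], [0.998, 0.064, 0.001], [0.001, -0.0, -1.0]]
ft_force: [-0.4, -0.6, -4.1]
grip_width: 0.0182
gripper_force: 60.7
```

Emit:
move_arm:
  series: "0 0 0 0 -1;0 0 3 0 -1;0 0 5 0 -1;0 0 5.6 0 -1;0 0 5.6 0 -1;0 0 5.6 0 -1"

```text
time_s: 19.95
position: [0.6318, 0.0563, 0.0359]
tool_rot: [[-0.06, 0.998, 0.002], [0.998, 0.06, -0.0], [-0.0, 0.002, -1.0]]
ft_force: [0.1, -0.1, -2.8]
grip_width: 0.0184
gripper_force: 60.6
```

```bash
python3 -c "
from plan import *
plan();inang()"
```

```text
t 19.95 p [0.6318 0.0563 0.0359] phi 3.42 q6 -9 q1 -6 w 0.0184 g 61 F [ 0.1 -0.1 -2.8]
in angle x 85.6 y -45.6 z 35.9  F in angle [ 0.1  0.1 -2.8]
```

Emit:
move_arm:
  series: "0 0.1 0.25 0 -1;0 0.3 0.35 0 -1;0 0.45 0.35 0 -1;0 0.55 0.35 0 -1;0 0.63 0.35 0 -1;0 0.63 0.35 0 -1"

```text
time_s: 20.7
position: [0.6373, 0.057, 0.0319]
tool_rot: [[-0.06, 0.998, -0.001], [0.998, 0.06, -0.0], [-0.0, -0.001, -1.0]]
ft_force: [-7.5, 0.2, 7.5]
grip_width: 0.0184
gripper_force: 62.0
```

Emit:
move_arm:
  series: "0.2 0 0 0 -1;0.4 0 0 0 -1;0.55 0 0 0 -1;0.65 0 0 0 -1;0.75 0 0 0 -1;0.85 0 0 0 -1;0.85 0 0 0 -1"

```text
time_s: 21.58
position: [0.6369, 0.0636, 0.032]
tool_rot: [[-0.06, 0.998, -0.001], [0.998, 0.059, -0.003], [-0.003, -0.001, -1.0]]
ft_force: [-7.0, -9.4, 7.3]
grip_width: 0.0183
gripper_force: 62.1
```

```bash
python3 -c "
from plan import *
plan();inang()"
```

```text
t 21.57 p [0.6369 0.0636 0.032 ] phi 3.41 q6 -8 q1 -5 w 0.0183 g 62 F [-7.  -9.4  7.3]
in angle x 78.6 y -40.0 z 32.0  F in angle [ 9.  -7.6  7.3]
```

Emit:
move_arm:
  series: "0.1 0 -0.1 0 -1;0.2 0 -0.1 0 -1;0.2 0 -0.1 0 -1"

```text
time_s: 21.95
position: [0.6369, 0.0642, 0.0321]
tool_rot: [[-0.059, 0.998, -0.001], [0.998, 0.059, -0.005], [-0.005, -0.001, -1.0]]
ft_force: [-4.0, -15.7, 0.1]
grip_width: 0.0183
gripper_force: 61.1
```

```bash
python3 -c "
from plan import *
plan();inang()"
```

```text
t 21.95 p [0.6369 0.0642 0.0321] phi 3.39 q6 -8 q1 -5 w 0.0183 g 61 F [ -4.  -15.7   0.1]
in angle x 78.0 y -40.0 z 32.1  F in angle [15.5 -4.9  0.1]
```

Emit:
move_arm:
  series: "0 0 0 0 0.4;0 0 0 0 0.4;0 0 0 0 0.4;0 0 -4 0 0.4;0 0 -8 0 0.4;0 0 -8 0 0.4"

```text
time_s: 22.7
position: [0.6386, 0.0677, 0.1158]
tool_rot: [[-0.061, 0.998, 0.007], [0.998, 0.061, -0.0], [-0.001, 0.007, -1.0]]
ft_force: [-1.0, -0.4, -0.2]
grip_width: 0.0598
gripper_force: 0.0
```

```bash
python3 sg.py .5817 -.3307 288.6; python3 -c "
from h import *
print(pose('seg',(.653,.066),[273.4]))"
```

```text
([0.5812, -0.3313], np.float64(289.6), 0, np.float64(0.054), ['side', 'top'])
t 22.90 p [0.6364 0.0676 0.1111] phi 3.45 q6 -8 q1 -5 w 0.0600 g 0 F [-0.9  0.3 -0.2]
(np.float64(0.5675691382081905), np.float64(-0.3358317735462538), 0.12, np.float64(19.600000000000023)) -> [-39.86  -9.3   -0.89] turn -16.1
(np.float64(0.5675691382081905), np.float64(-0.3358317735462538), 0.032, np.float64(19.600000000000023)) -> [-39.86  -9.3    7.91] turn -16.1
([0.6533, 0.0658], np.float64(274.5), 0, np.float64(0.045), ['side'])
```

Emit:
move_arm:
  series: "-39.9 -9.3 -0.9 -16.1 0.4;-39.9 -9.3 -0.9 -16.1 0.4;-39.9 -9.3 -0.9 -16.1 0.4;-39.9 -9.3 -0.9 -16.1 0.4;-39.9 -9.3 -0.9 -16.1 0.4;-39.9 -9.3 -0.9 -16.1 0.4;-39.9 -9.3 -0.9 -16.1 0.4;-39.9 -9.3 -0.9 -16.1 0.4"

```text
time_s: 24.1
position: [0.5672, -0.3391, 0.1206]
tool_rot: [[-0.331, 0.944, -0.0], [0.944, 0.331, 0.0], [0.0, -0.0, -1.0]]
ft_force: [-0.0, 0.6, 0.3]
grip_width: 0.0602
gripper_force: 0.0
```

Emit:
move_arm:
  series: "0 0 5 0 0.4;0 0 8.8 0 0.4;0 0 8.8 0 0.4;0 0 8.8 0 0.4;0 0 8.8 0 -1;0 0 8.8 0 -1;0 0 8.8 0 -1;0 0 8.8 0 -1"

```text
time_s: 25.1
position: [0.5687, -0.3367, 0.0347]
tool_rot: [[-0.335, 0.942, 0.002], [0.942, 0.335, -0.001], [-0.002, 0.001, -1.0]]
ft_force: [-0.1, 1.4, 5.6]
grip_width: 0.0184
gripper_force: 59.8
```

```bash
python3 -c "
from plan import *
s,R,p,f=st()
plan(ang(121,-46,.092),ang(121,-46,.036),base=(*p,f))"
```

```text
t 25.10 p [ 0.5687 -0.3367  0.0347] phi 19.55 q6 -60 q1 -41 w 0.0184 g 60 F [-0.1  1.4  5.6]
(np.float64(0.6335), np.float64(0.0209), 0.092, 3.3999999999999773) -> [31.53 18.07 -5.73] turn 16.1
(np.float64(0.6335), np.float64(0.0209), 0.036, 3.3999999999999773) -> [31.53 18.07 -0.13] turn 16.1
```

Emit:
move_arm:
  series: "0 0 -6 0 -1;5 3 -6 4 -1;10.5 6 -6 8 -1;16 9 -6 12 -1;21 12 -6 16.1 -1;26 15 -6 16.1 -1;31.5 18.1 -6 16.1 -1;31.5 18.1 -6 16.1 -1"

```text
time_s: 26.1
position: [0.6329, 0.0255, 0.0927]
tool_rot: [[-0.066, 0.998, -0.002], [0.998, 0.066, 0.001], [0.001, -0.002, -1.0]]
ft_force: [-0.6, -0.4, -3.6]
grip_width: 0.0184
gripper_force: 60.1
```

Emit:
move_arm:
  series: "0 0 0 0 -1;0 0 3 0 -1;0 0 5 0 -1;0 0 5.5 0 -1;0 0 5.5 0 -1;0 0 5.5 0 -1"

```text
time_s: 26.85
position: [0.6338, 0.0205, 0.0393]
tool_rot: [[-0.06, 0.998, 0.002], [0.998, 0.06, -0.0], [-0.0, 0.002, -1.0]]
ft_force: [0.1, 0.6, -2.9]
grip_width: 0.0181
gripper_force: 60.1
```

```bash
python3 -c "
from plan import *
plan();inang()"
```

```text
t 26.85 p [0.6338 0.0205 0.0393] phi 3.41 q6 -12 q1 -9 w 0.0181 g 60 F [ 0.1  0.6 -2.9]
in angle x 121.4 y -45.7 z 39.3  F in angle [-0.6  0.1 -2.9]
```

Emit:
move_arm:
  series: "0 0.1 0.25 0 -1;0 0.3 0.42 0 -1;0 0.45 0.42 0 -1;0 0.55 0.42 0 -1;0 0.63 0.42 0 -1;0 0.63 0.42 0 -1"

```text
time_s: 27.6
position: [0.6392, 0.0213, 0.0347]
tool_rot: [[-0.06, 0.998, -0.001], [0.998, 0.06, -0.0], [-0.0, -0.001, -1.0]]
ft_force: [-5.9, 0.2, 6.9]
grip_width: 0.0184
gripper_force: 61.4
```

Emit:
move_arm:
  series: "0.2 0 0 0 -1;0.4 0 0 0 -1;0.55 0 0 0 -1;0.65 0 0 0 -1;0.75 0 0 0 -1;0.85 0 0 0 -1;0.95 0 0 0 -1;0.95 0 0 0 -1"

```text
time_s: 28.6
position: [0.6389, 0.0267, 0.0348]
tool_rot: [[-0.06, 0.998, -0.001], [0.998, 0.059, -0.007], [-0.007, -0.001, -1.0]]
ft_force: [-7.0, -18.9, 5.8]
grip_width: 0.0186
gripper_force: 61.3
```

```bash
python3 -c "
from plan import *
plan();inang()"
```

```text
t 28.60 p [0.6389 0.0267 0.0348] phi 3.41 q6 -11 q1 -8 w 0.0186 g 61 F [ -7.  -18.9   5.8]
in angle x 115.5 y -40.2 z 34.8  F in angle [18.4 -8.1  5.8]
```

Emit:
move_arm:
  series: "0 0 0 0 0.4;0 0 0 0 0.4;0 0 0 0 0.4;0 0 -4 0 0.4;0 0 -8 0 0.4;0 0 -8 0 0.4"

```text
time_s: 29.35
position: [0.6406, 0.031, 0.1175]
tool_rot: [[-0.061, 0.998, 0.007], [0.998, 0.061, -0.001], [-0.001, 0.007, -1.0]]
ft_force: [-0.1, 1.0, -0.3]
grip_width: 0.0596
gripper_force: 0.0
```

```bash
python3 sg.py .4488 -.3736 266; python3 -c "
from h import *
import plan as P
print(pose('seg',(.655,.029),[273.4]),P.ang(114,-25,0))"
```

```text
([0.6548, 0.0285], np.float64(273.3), 0, np.float64(0.039), ['side']) (np.float64(0.654), np.float64(0.0291), 0, 3.3999999999999773)Traceback (most recent call last):
  File "sg.py", line 9, in <module>
    if __name__=="__main__": seg((float(sys.argv[1]),float(sys.argv[2])),float(sys.argv[3]))
                             ~~~^^^^^^^^^^^^^^^^^^^^^^^^^^^^^^^^^^^^^^^^^^^^^^^^^^^^^^^^^^^^
  File "sg.py", line 5, in seg
    f=pose('seg',xy,[yaw]);print(f)
  File "h.py", line 64, in pose
    return fit(kind,xy,sh,yaws,free_z,m)[0]+(list(m),)
           ~~~^^^^^^^^^^^^^^^^^^^^^^^^^^
  File "h.py", line 47, in fit
    o=minimize(cost,q0,method="Nelder-Mead",options=dict(initial_simplex=sim,maxiter=120,xatol=.1,fatol=1e-4));best.append((o.fun,o.x))
    res = _minimize_neldermead(fun, x0, args, callback, bounds=bounds,
                               **options)
    fsim[k] = func(sim[k])
              ~~~~^^^^^^^^
    fx = function(np.copy(x), *(wrapper_args + args))
  File "h.py", line 42, in cost
    return L/len(data)
           ~^~~~~~~~~~
ZeroDivisionError: division by zero
```

No mask was found there, so that segment may have been knocked aside. I'll list all the segments again.

```bash
python3 -c "
from rig import *
import numpy as np
for c in('side','top'):
    optics.get_image(c)
    print(c,sorted([(np.round(r['point'],3).tolist(),round(r['score'],2)) for r in spotter.mark_of('seg1',c)]))"
python3 sg.py .4488 -.3736 266 2>&1 | grep -v File|tail -4
```

```text
side [([0.435, 0.36, 0.003], 0.56), ([0.456, -0.317, -0.001], 0.7), ([0.567, 0.278, 0.001], 0.57), ([0.572, 0.379, 0.001], 0.63), ([0.651, 0.064, 0.0], 0.72), ([0.658, 0.031, -0.002], 0.6), ([0.659, 0.278, -0.002], 0.83), ([0.684, 0.373, -0.002], 0.77)]
top [([0.462, -0.319, -0.003], 0.78), ([0.569, 0.379, 0.001], 0.97), ([0.57, 0.284, 0.001], 0.78), ([0.661, 0.273, -0.001], 0.59), ([0.685, 0.374, -0.002], 0.58)]
    fx = function(np.copy(x), *(wrapper_args + args))
    return L/len(data)
           ~^~~~~~~~~~
ZeroDivisionError: division by zero
```

Segment 4 was knocked to about (0.459, -0.318).

Run:
```python
from h import *
import plan as P
sh=shots();m=cut('seg',(.459,-.318),sh)
for f in fit('seg',(.459,-.318),sh,range(0,360,45),False,m): print(f)
f=fit('seg',(.459,-.318),sh,range(0,360,45),False,m)[0]
t=[]
for c in('side','top'):
    d=sh[c];o=proj(np.array([[.459,-.318,.02]]),d)[0].astype(int)-[25,25]
    a=cv2.resize(d['pixels'][o[1]:o[1]+50,o[0]:o[0]+50],None,fx=6,fy=6,interpolation=cv2.INTER_CUBIC);a=np.clip(a*1.6,0,255).astype(np.uint8);b=a.copy()
    draw(b,'seg',[*f[0],np.radians(f[1])],d,6,o,(0,255,255));t.append(np.vstack([a,b]))
cv2.imwrite('pics/k.png',np.hstack(t)[:600])
P.plan()
```

```text
([0.4616, -0.3208], np.float64(255.4), 0, np.float64(0.062))
([0.4613, -0.3209], np.float64(255.7), 0, np.float64(0.063))
([0.4603, -0.3214], np.float64(78.9), 0, np.float64(0.171))
([0.4604, -0.3213], np.float64(77.7), 0, np.float64(0.171))
([0.4609, -0.3195], np.float64(323.7), 0, np.float64(0.294))
([0.4589, -0.3213], np.float64(149.0), 0, np.float64(0.308))
([0.4603, -0.3187], np.float64(356.5), 0, np.float64(0.308))
([0.4606, -0.3213], np.float64(189.1), 0, np.float64(0.317))
t 30.35 p [0.639  0.0308 0.1141] phi 3.44 q6 -11 q1 -8 w 0.0598 g 0 F [-0.1 -0.6  0.5]
```

View pics/k.png

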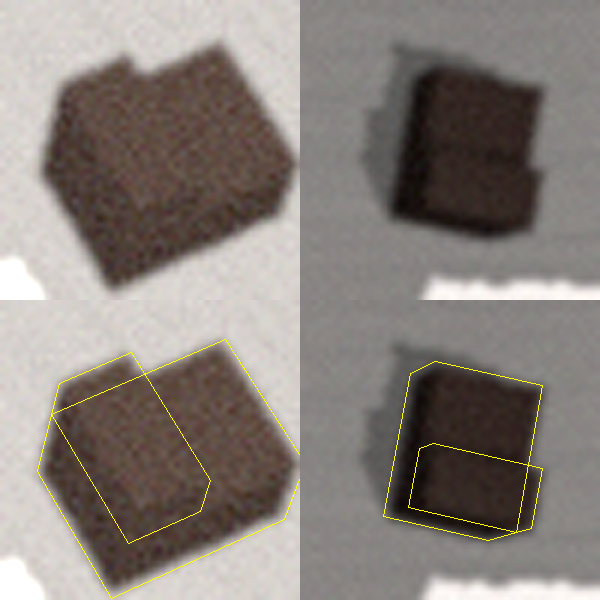

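The knocked segment still stands upright, and the fit matches both views with yaw 255.5.

```bash
python3 sg.py .4615 -.3208 255.5
```

```text
([0.4615, -0.3208], np.float64(255.3), 0, np.float64(0.094), ['side', 'top'])
t 30.55 p [0.6391 0.0308 0.1141] phi 3.45 q6 -11 q1 -8 w 0.0602 g 0 F [ 0.3  0.2 -0.3]
(np.float64(0.4474909837083619), np.float64(-0.3164936308312279), 0.12, np.float64(-14.700000000000045)) -> [-33.52 -21.21  -0.59] turn 18.1
(np.float64(0.4474909837083619), np.float64(-0.3164936308312279), 0.032, np.float64(-14.700000000000045)) -> [-33.52 -21.21   8.21] turn 18.1
```

Emit:
move_arm:
  series: "-33.5 -21.2 -0.6 18.1 0.4;-33.5 -21.2 -0.6 18.1 0.4;-33.5 -21.2 -0.6 18.1 0.4;-33.5 -21.2 -0.6 18.1 0.4;-33.5 -21.2 -0.6 18.1 0.4;-33.5 -21.2 -0.6 18.1 0.4;-33.5 -21.2 -0.6 18.1 0.4;-33.5 -21.2 -0.6 18.1 0.4"

```text
time_s: 31.55
position: [0.4469, -0.3176, 0.1202]
tool_rot: [[0.256, 0.967, 0.0], [0.967, -0.256, -0.0], [-0.0, 0.0, -1.0]]
ft_force: [0.1, 0.8, -0.1]
grip_width: 0.0598
gripper_force: 0.0
```

Emit:
move_arm:
  series: "0 0 5 0 0.4;0 0 8.7 0 0.4;0 0 8.7 0 0.4;0 0 8.7 0 0.4;0 0 8.7 0 -1;0 0 8.7 0 -1;0 0 8.7 0 -1;0 0 8.7 0 -1"

```text
time_s: 32.55
position: [0.4479, -0.3165, 0.0343]
tool_rot: [[0.253, 0.967, 0.001], [0.967, -0.253, -0.001], [-0.001, 0.001, -1.0]]
ft_force: [-0.6, 1.1, 5.9]
grip_width: 0.0184
gripper_force: 59.4
```

```bash
python3 -c "
from plan import *
s,R,p,f=st()
plan(ang(157,-46,.092),ang(157,-46,.036),base=(*p,f))"
```

```text
t 32.55 p [ 0.4479 -0.3165  0.0343] phi -14.66 q6 -33 q1 -48 w 0.0184 g 59 F [-0.6  1.1  5.9]
(np.float64(0.6356), np.float64(-0.0151), 0.092, 3.3999999999999773) -> [33.91 10.54 -5.77] turn -18.1
(np.float64(0.6356), np.float64(-0.0151), 0.036, 3.3999999999999773) -> [33.91 10.54 -0.17] turn -18.1
```

Emit:
move_arm:
  series: "0 0 -6 0 -1;5.7 1.8 -6 -4 -1;11.4 3.5 -6 -8 -1;17 5.2 -6 -12 -1;22.7 7 -6 -16 -1;28.3 8.8 -6 -18.1 -1;33.9 10.5 -6 -18.1 -1;33.9 10.5 -6 -18.1 -1"

```text
time_s: 33.55
position: [0.6357, -0.0111, 0.0925]
tool_rot: [[-0.065, 0.998, -0.0], [0.998, 0.065, 0.001], [0.001, -0.0, -1.0]]
ft_force: [-0.5, -0.0, -3.3]
grip_width: 0.018
gripper_force: 60.6
```

Emit:
move_arm:
  series: "0 0 0 0 -1;0 0 3 0 -1;0 0 5 0 -1;0 0 5.5 0 -1;0 0 5.5 0 -1;0 0 5.5 0 -1"

```text
time_s: 34.3
position: [0.6353, -0.0153, 0.0392]
tool_rot: [[-0.06, 0.998, 0.002], [0.998, 0.06, -0.0], [-0.0, 0.002, -1.0]]
ft_force: [-0.0, -0.2, -3.9]
grip_width: 0.0182
gripper_force: 60.5
```

```bash
python3 -c "
from plan import *
plan();inang()"
```

```text
t 34.30 p [ 0.6353 -0.0153  0.0392] phi 3.42 q6 -15 q1 -12 w 0.0182 g 61 F [-0.  -0.2 -3.9]
in angle x 157.3 y -46.3 z 39.2  F in angle [ 0.2 -0.1 -3.9]
```

Emit:
move_arm:
  series: "0 0.1 0.25 0 -1;0 0.3 0.42 0 -1;0 0.45 0.42 0 -1;0 0.6 0.42 0 -1;0 0.7 0.42 0 -1;0 0.7 0.42 0 -1"

```text
time_s: 35.05
position: [0.6416, -0.0145, 0.0343]
tool_rot: [[-0.06, 0.998, -0.001], [0.998, 0.06, -0.0], [-0.0, -0.001, -1.0]]
ft_force: [-6.3, 0.0, 4.1]
grip_width: 0.018
gripper_force: 61.7
```

Emit:
move_arm:
  series: "0.2 0 0 0 -1;0.4 0 0 0 -1;0.55 0 0 0 -1;0.65 0 0 0 -1;0.75 0 0 0 -1;0.85 0 0 0 -1;0.95 0 0 0 -1;0.95 0 0 0 -1"

```text
time_s: 36.05
position: [0.6412, -0.0072, 0.0345]
tool_rot: [[-0.06, 0.998, -0.0], [0.998, 0.06, -0.004], [-0.004, -0.001, -1.0]]
ft_force: [-6.3, -10.8, 5.3]
grip_width: 0.0183
gripper_force: 61.7
```

```bash
python3 -c "
from plan import *
plan();inang()"
```

```text
t 36.05 p [ 0.6412 -0.0072  0.0345] phi 3.41 q6 -14 q1 -11 w 0.0183 g 62 F [ -6.3 -10.8   5.3]
in angle x 149.5 y -40.0 z 34.5  F in angle [10.4 -6.9  5.3]
```

Emit:
move_arm:
  series: "0.1 0 -0.05 0 -1;0.2 0 -0.05 0 -1;0.2 0 -0.05 0 -1"

```text
time_s: 36.42
position: [0.6412, -0.0071, 0.0346]
tool_rot: [[-0.059, 0.998, -0.0], [0.998, 0.059, -0.006], [-0.006, -0.001, -1.0]]
ft_force: [-4.7, -18.7, 0.5]
grip_width: 0.0182
gripper_force: 61.2
```

Emit:
move_arm:
  series: "0 0 0 0 0.4;0 0 0 0 0.4;0 0 0 0 0.4;0 0 -4 0 0.4;0 0 -8 0 0.4;0 0 -8 0 0.4"

```text
time_s: 37.17
position: [0.6428, -0.0029, 0.1178]
tool_rot: [[-0.061, 0.998, 0.007], [0.998, 0.061, -0.001], [-0.002, 0.007, -1.0]]
ft_force: [0.1, -0.3, -0.4]
grip_width: 0.0598
gripper_force: 0.0
```

```bash
python3 sg.py .430 .3578 280
python3 - <<'E'
from h import *
import plan as P
for x in(78,114,150): print(x,pose('seg',P.ang(x,-25,0)[:2],[273.4]),P.ang(x,-25,0))
E
```

```text
([0.432, 0.359], np.float64(281.6), 0, np.float64(0.049), ['side'])
t 37.38 p [ 0.6407 -0.0027  0.1132] phi 3.45 q6 -14 q1 -11 w 0.0601 g 0 F [ 0.2 -0.4 -0.4]
(np.float64(0.41780637125600983), np.float64(0.3564838311828105), 0.12, np.float64(11.600000000000023)) -> [ 37.2  -20.08  -0.68] turn -8.1
(np.float64(0.41780637125600983), np.float64(0.3564838311828105), 0.032, np.float64(11.600000000000023)) -> [ 37.2  -20.08   8.12] turn -8.1
78 ([0.6518, 0.0704], np.float64(296.0), 0, np.float64(0.335), ['side']) (np.float64(0.6519), np.float64(0.065), 0, 3.3999999999999773)
114 ([0.6549, 0.0328], np.float64(284.5), 0, np.float64(0.299), ['side']) (np.float64(0.654), np.float64(0.0291), 0, 3.3999999999999773)
150 ([0.6569, -0.0069], np.float64(274.9), 0, np.float64(0.05), ['side']) (np.float64(0.6562), np.float64(-0.0068), 0, 3.3999999999999773)
```

Emit:
move_arm:
  series: "37.15 -20.15 -0.7 -7 0.4;37.15 -20.15 -0.7 -7 0.4;37.15 -20.15 -0.7 -7 0.4;37.15 -20.15 -0.7 -7 0.4;37.15 -20.15 -0.7 -7 0.4;37.15 -20.15 -0.7 -7 0.4;37.15 -20.15 -0.7 -7 0.4;37.15 -20.15 -0.7 -7 0.4"

```text
time_s: 38.98
position: [0.4159, 0.358, 0.1216]
tool_rot: [[-0.186, 0.983, 0.0], [0.983, 0.186, 0.0], [0.0, 0.0, -1.0]]
ft_force: [1.7, -1.3, 0.5]
grip_width: 0.0598
gripper_force: 0.0
```

Emit:
move_arm:
  series: "0 0 5 0 0.4;0 0 8.7 0 0.4;0 0 8.7 0 0.4;0 0 8.7 0 0.4;0 0 8.7 0 -1;0 0 8.7 0 -1;0 0 8.7 0 -1;0 0 8.7 0 -1"

```text
time_s: 39.98
position: [0.4178, 0.3558, 0.0356]
tool_rot: [[-0.181, 0.983, 0.001], [0.983, 0.181, 0.0], [0.0, 0.001, -1.0]]
ft_force: [-2.8, -1.3, 7.2]
grip_width: 0.018
gripper_force: 59.3
```

```bash
python3 -c "
from plan import *
s,R,p,f=st()
plan(ang(195,-46,.1),ang(195,-46,.039),base=(*p,f))"
```

```text
t 39.98 p [0.4178 0.3558 0.0356] phi 10.45 q6 18 q1 28 w 0.0180 g 59 F [-2.8 -1.3  7.2]
(np.float64(0.6379), np.float64(-0.053), 0.1, 3.3999999999999773) -> [-44.2   14.22  -6.44] turn 7.1
(np.float64(0.6379), np.float64(-0.053), 0.039, 3.3999999999999773) -> [-44.2   14.22  -0.34] turn 7.1
```

Emit:
move_arm:
  series: "0 0 -5 0 -1;-5.5 1.8 -6.4 1 -1;-11 3.5 -6.4 2 -1;-16.5 5.3 -6.4 3 -1;-22 7 -6.4 4 -1;-27.6 8.9 -6.4 5 -1;-33 10.6 -6.4 6 -1;-38.6 12.4 -6.4 7.1 -1"

```text
time_s: 40.98
position: [0.6098, -0.003, 0.098]
tool_rot: [[-0.058, 0.998, -0.002], [0.998, 0.058, 0.0], [0.0, -0.001, -1.0]]
ft_force: [0.3, 0.3, -4.9]
grip_width: 0.0181
gripper_force: 60.9
```

Emit:
move_arm:
  series: "-5.6 1.8 0 0 -1;-5.6 1.8 0 0 -1;-5.6 1.8 0 0 -1;-5.6 1.8 3 0 -1;-5.6 1.8 5 0 -1;-5.6 1.8 5.8 0 -1;-5.6 1.8 5.8 0 -1;-5.6 1.8 5.8 0 -1"

```text
time_s: 41.98
position: [0.6313, -0.056, 0.0414]
tool_rot: [[-0.059, 0.998, 0.002], [0.998, 0.059, -0.0], [-0.001, 0.002, -1.0]]
ft_force: [-0.3, 0.6, -4.5]
grip_width: 0.0181
gripper_force: 60.9
```

```bash
python3 -c "
from plan import *
plan();inang()"
```

```text
t 41.98 p [ 0.6313 -0.056   0.0414] phi 3.37 q6 -19 q1 -16 w 0.0181 g 61 F [-0.3  0.6 -4.5]
in angle x 197.6 y -52.7 z 41.4  F in angle [-0.6 -0.3 -4.5]
```

Emit:
move_arm:
  series: "0 0.4 0.25 0 -1;0 0.7 0.5 0 -1;0 0.95 0.55 0 -1;0 1.1 0.55 0 -1;0 1.22 0.55 0 -1;0 1.33 0.55 0 -1;0 1.33 0.55 0 -1"

```text
time_s: 42.85
position: [0.644, -0.0556, 0.0356]
tool_rot: [[-0.058, 0.998, -0.0], [0.998, 0.058, -0.0], [-0.0, -0.0, -1.0]]
ft_force: [-6.3, -0.4, 4.4]
grip_width: 0.0179
gripper_force: 62.2
```

Emit:
move_arm:
  series: "0.3 0 0 0 -1;0.6 0 0 0 -1;0.8 0 0 0 -1;0.95 0 0 0 -1;1.05 0 0 0 -1;1.15 0 0 0 -1;1.25 0 0 0 -1;1.35 0 0 0 -1"

```text
time_s: 43.85
position: [0.6434, -0.0442, 0.0358]
tool_rot: [[-0.058, 0.998, 0.0], [0.998, 0.058, -0.004], [-0.004, 0.0, -1.0]]
ft_force: [-7.3, -10.1, 6.9]
grip_width: 0.0181
gripper_force: 62.3
```

```bash
python3 -c "
from plan import *
plan();inang()"
```

```text
t 43.85 p [ 0.6434 -0.0442  0.0358] phi 3.30 q6 -18 q1 -14 w 0.0181 g 62 F [ -7.3 -10.1   6.9]
in angle x 186.6 y -40.0 z 35.8  F in angle [ 9.6 -7.8  6.9]
```

Emit:
move_arm:
  series: "0.1 0 -0.05 0 -1;0.2 0 -0.05 0 -1;0.2 0 -0.05 0 -1"

```text
time_s: 44.22
position: [0.6433, -0.0435, 0.0358]
tool_rot: [[-0.058, 0.998, 0.0], [0.998, 0.058, -0.006], [-0.006, -0.0, -1.0]]
ft_force: [-5.6, -15.1, -0.2]
grip_width: 0.018
gripper_force: 61.6
```

Emit:
move_arm:
  series: "0 0 0 0 0.4;0 0 0 0 0.4;0 0 0 0 0.4;0 0 -4 0 0.4;0 0 -8 0 0.4;0 0 -8 0 0.4"

```text
time_s: 44.98
position: [0.6448, -0.04, 0.1189]
tool_rot: [[-0.059, 0.998, 0.007], [0.998, 0.059, -0.001], [-0.002, 0.007, -1.0]]
ft_force: [0.4, 0.4, 0.4]
grip_width: 0.0599
gripper_force: 0.0
```

```bash
python3 sg.py .570 .2808 250; python3 sg.py .570 .2808 250
```

```text
([0.5702, 0.2816], np.float64(251.2), 0, np.float64(0.078), ['side', 'top'])
t 45.17 p [ 0.6427 -0.0397  0.1141] phi 3.35 q6 -17 q1 -14 w 0.0599 g 0 F [ 1.1  0.1 -0.5]
(np.float64(0.5565002610982646), np.float64(0.28693398542845766), 0.12, np.float64(-18.799999999999955)) -> [33.12 -6.7  -0.59] turn 22.1
(np.float64(0.5565002610982646), np.float64(0.28693398542845766), 0.032, np.float64(-18.799999999999955)) -> [33.12 -6.7   8.21] turn 22.1
([0.57, 0.2814], np.float64(250.5), 0, np.float64(0.063), ['side', 'top'])
t 45.38 p [ 0.6431 -0.0399  0.1146] phi 3.34 q6 -17 q1 -14 w 0.0599 g 0 F [ 0.4 -0.5  0.1]
(np.float64(0.5563603776336172), np.float64(0.28690710288850657), 0.12, np.float64(-19.5)) -> [33.13 -6.75 -0.54] turn 22.8
(np.float64(0.5563603776336172), np.float64(0.28690710288850657), 0.032, np.float64(-19.5)) -> [33.13 -6.75  8.26] turn 22.8
```

Emit:
move_arm:
  series: "33.1 -6.75 -0.6 22.4 0.4;33.1 -6.75 -0.6 22.4 0.4;33.1 -6.75 -0.6 22.4 0.4;33.1 -6.75 -0.6 22.4 0.4;33.1 -6.75 -0.6 22.4 0.4;33.1 -6.75 -0.6 22.4 0.4;33.1 -6.75 -0.6 22.4 0.4;33.1 -6.75 -0.6 22.4 0.4"

```text
time_s: 46.38
position: [0.5569, 0.2857, 0.1211]
tool_rot: [[0.327, 0.945, -0.0], [0.945, -0.327, -0.0], [-0.001, -0.0, -1.0]]
ft_force: [0.4, -1.3, -1.1]
grip_width: 0.0599
gripper_force: 0.0
```

Emit:
move_arm:
  series: "0 0 5 0 0.4;0 0 8.7 0 0.4;0 0 8.7 0 0.4;0 0 8.7 0 0.4;0 0 8.7 0 -1;0 0 8.7 0 -1;0 0 8.7 0 -1;0 0 8.7 0 -1"

```text
time_s: 47.38
position: [0.557, 0.2867, 0.0357]
tool_rot: [[0.326, 0.945, 0.002], [0.945, -0.326, 0.0], [0.001, 0.001, -1.0]]
ft_force: [-0.0, -1.0, 5.9]
grip_width: 0.0181
gripper_force: 59.8
```

```bash
python3 -c "
from plan import *
s,R,p,f=st()
plan((.56,.05,.1,3.4),ang(230,-46,.1),base=(*p,f))
plan(ang(230,-46,.1),base=(.56,.05,.1,3.4))
"
```

```text
t 47.38 p [0.557  0.2867 0.0357] phi -19.05 q6 35 q1 16 w 0.0181 g 60 F [-0.  -1.   5.9]
(0.56, 0.05, 0.1, 3.4) -> [-22.27   8.01  -6.43] turn -22.4
(np.float64(0.64), np.float64(-0.0879), 0.1, 3.3999999999999773) -> [-32.7   20.07  -6.43] turn -22.4
t 47.38 p [0.557  0.2867 0.0357] phi -19.05 q6 35 q1 16 w 0.0181 g 60 F [-0.  -1.   5.9]
(np.float64(0.64), np.float64(-0.0879), 0.1, 3.3999999999999773) -> [-14.24   7.17   0.  ] turn 0.0
```

Emit:
move_arm:
  series: "0 0 -5 0 -1;-5.6 2 -6.4 -6 -1;-11.2 4 -6.4 -12 -1;-16.7 6 -6.4 -18 -1;-22.3 8 -6.4 -22.4 -1;-22.3 8 -6.4 -22.4 -1;-22.3 8 -6.4 -22.4 -1"

```text
time_s: 48.25
position: [0.559, 0.0497, 0.0982]
tool_rot: [[-0.057, 0.998, -0.001], [0.998, 0.057, 0.0], [0.0, -0.001, -1.0]]
ft_force: [0.4, 0.7, -4.9]
grip_width: 0.0184
gripper_force: 60.2
```

Emit:
move_arm:
  series: "-5 2.5 0 0 -1;-10 5 0 0 -1;-14.2 7.2 0 0 -1;-14.2 7.2 0 0 -1;-14.2 7.2 3 0 -1;-14.2 7.2 5.8 0 -1;-14.2 7.2 5.8 0 -1;-14.2 7.2 5.8 0 -1"

```text
time_s: 49.25
position: [0.6399, -0.0869, 0.0415]
tool_rot: [[-0.06, 0.998, 0.001], [0.998, 0.06, -0.0], [-0.0, 0.001, -1.0]]
ft_force: [-0.6, -0.1, -4.5]
grip_width: 0.018
gripper_force: 60.3
```

```bash
python3 -c "
from plan import *
plan();inang()"
```

```text
t 49.25 p [ 0.6399 -0.0869  0.0415] phi 3.42 q6 -22 q1 -18 w 0.0180 g 60 F [-0.6 -0.1 -4.5]
in angle x 229.0 y -46.0 z 41.5  F in angle [ 0.1 -0.6 -4.5]
```

Emit:
move_arm:
  series: "0 0.1 0.25 0 -1;0 0.3 0.5 0 -1;0 0.45 0.55 0 -1;0 0.55 0.55 0 -1;0 0.66 0.55 0 -1;0 0.66 0.55 0 -1"

```text
time_s: 50.0
position: [0.6459, -0.0877, 0.0357]
tool_rot: [[-0.058, 0.998, -0.0], [0.998, 0.058, -0.0], [-0.0, -0.0, -1.0]]
ft_force: [-6.5, -0.6, 6.2]
grip_width: 0.0182
gripper_force: 61.6
```

Emit:
move_arm:
  series: "0.2 0 0 0 -1;0.4 0 0 0 -1;0.55 0 0 0 -1;0.65 0 0 0 -1;0.75 0 0 0 -1;0.85 0 0 0 -1;0.95 0 0 0 -1;0.95 0 0 0 -1"

```text
time_s: 51.0
position: [0.6455, -0.0803, 0.0359]
tool_rot: [[-0.058, 0.998, 0.0], [0.998, 0.058, -0.004], [-0.004, 0.0, -1.0]]
ft_force: [-5.8, -9.1, 5.4]
grip_width: 0.0184
gripper_force: 61.6
```

```bash
python3 -c "
from plan import *
plan();inang()"
```

```text
t 51.00 p [ 0.6455 -0.0803  0.0359] phi 3.30 q6 -21 q1 -17 w 0.0184 g 62 F [-5.8 -9.1  5.4]
in angle x 222.7 y -40.0 z 35.9  F in angle [ 8.7 -6.3  5.4]
```

Emit:
move_arm:
  series: "0.1 0 -0.05 0 -1;0.2 0 -0.05 0 -1;0.3 0 -0.05 0 -1;0.4 0 -0.05 0 -1;0.45 0 -0.05 0 -1;0.45 0 -0.05 0 -1"

```text
time_s: 51.75
position: [0.6455, -0.0793, 0.036]
tool_rot: [[-0.057, 0.998, 0.001], [0.998, 0.057, -0.009], [-0.009, 0.0, -1.0]]
ft_force: [-4.9, -23.7, -0.4]
grip_width: 0.0181
gripper_force: 60.8
```

```bash
python3 -c "
from plan import *
plan();inang()"
```

```text
t 51.75 p [ 0.6455 -0.0793  0.036 ] phi 3.25 q6 -20 q1 -17 w 0.0181 g 61 F [ -4.9 -23.7  -0.4]
in angle x 221.7 y -39.9 z 36.0  F in angle [23.3 -6.3 -0.4]
```

Emit:
move_arm:
  series: "-0.3 0 0 0 -1;-0.3 0 0 0 0.4;-0.3 0 0 0 0.4;-0.3 0 0 0 0.4;-0.3 0 -4 0 0.4;-0.3 0 -9 0 0.4;-0.3 0 -9 0 0.4"

```text
time_s: 52.62
position: [0.6473, -0.0767, 0.1298]
tool_rot: [[-0.059, 0.998, 0.008], [0.998, 0.059, -0.002], [-0.003, 0.008, -1.0]]
ft_force: [-0.0, -0.6, 1.1]
grip_width: 0.0594
gripper_force: 0.0
```

Emit:
move_arm:
  series: "-6 -5 0 0 0.6;-12 -10 0 0 0.6;-17 -15 0 0 0.6;-20 -20 0 0 0.6;-22 -24 0 0 0.6;-22 -24 0 0 0.6"

```text
time_s: 53.38
position: [0.4163, -0.3114, 0.1248]
tool_rot: [[-0.055, 0.998, -0.001], [0.998, 0.055, 0.001], [0.001, -0.001, -1.0]]
ft_force: [0.2, -0.9, -0.5]
grip_width: 0.0686
gripper_force: 0.0
```

Run:
```python
from h import *
import plan as P
P.plan()
sh=shots();T=[]
for c in('top','side'):
    d=sh[c];k=4 if c=='top' else 4
    o=np.array([235,150]) if c=='top' else np.array([290,170])
    w=(195,75) if c=='top' else (170,120)
    a=cv2.resize(d['pixels'][o[1]:o[1]+w[1],o[0]:o[0]+w[0]],None,fx=k,fy=k,interpolation=cv2.INTER_CUBIC)
    a=np.clip(a*1.7,0,255).astype(np.uint8);cv2.imwrite(f'pics/row_{c}.png',a)
m={c:spotter.cut_out('cap',c) for c in sh};m={c:v[0]['pixels'] for c,v in m.items() if v}
f=fit('cap',(.4443,.0113),{c:sh[c] for c in m},[69.5],False,m)[0];print(f,list(m))
mb=cut('half_block',(.65,.113),sh,.03);print(fit('half_block',(.65,.113),{c:sh[c] for c in mb},[93.4],False,mb)[0],list(mb))
```

```text
t 53.38 p [ 0.4163 -0.3114  0.1248] phi 3.15 q6 -53 q1 -50 w 0.0686 g 0 F [ 0.2 -0.9 -0.5]
([0.4446, 0.0106], np.float64(69.7), 0, np.float64(0.182)) ['side', 'top']
([0.6473, 0.1124], np.float64(93.0), 0, np.float64(0.05)) ['top']
```

View pics/row_top.png

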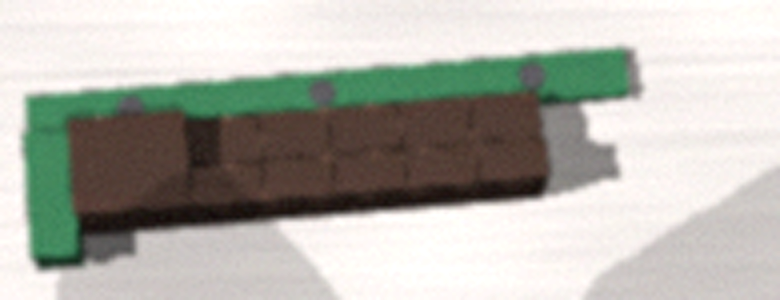

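View pics/row_side.png

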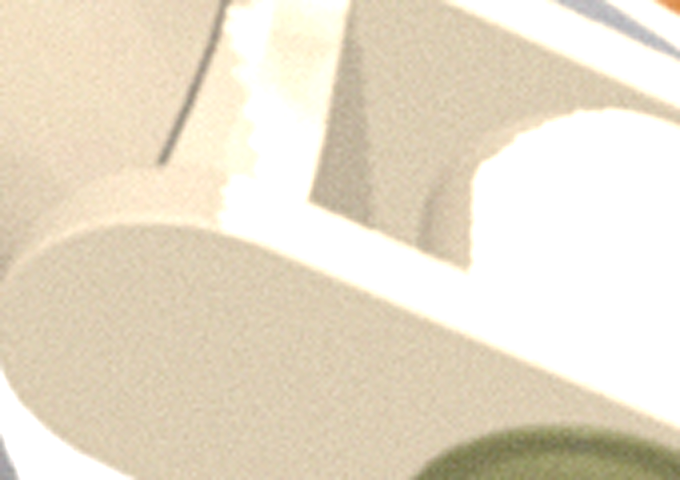

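Top view: the row is closed, with its front edge straight along px y≈190–225, the ridges in line and only thin seams. The dark square at (205,140) is the half block's shadow. In the side view the arm hides the row.

Next is the cap: centre it by squeezing its ends, then grip the rib.

```bash
python3 -c "
from plan import *
plan((.4445,.0113,.10,69.5))"
```

```text
t 53.67 p [ 0.4198 -0.3093  0.1252] phi 3.45 q6 -53 q1 -49 w 0.0683 g 0 F [-0.  -0.2  0.1]
(0.4445, 0.0113, 0.1, 69.5) -> [31.85  4.39  2.52] turn -66.1
```

Emit:
move_arm:
  series: "31.85 4.4 2.5 -66.1 1;31.85 4.4 2.5 -66.1 1;31.85 4.4 2.5 -66.1 1;31.85 4.4 2.5 -66.1 1;31.85 4.4 2.5 -66.1 1;31.85 4.4 2.5 -66.1 1;31.85 4.4 2.5 -66.1 1;31.85 4.4 2.5 -66.1 1"
  force: 20

```text
time_s: 54.68
position: [0.4444, 0.0102, 0.1004]
tool_rot: [[-0.935, 0.354, 0.0], [0.354, 0.935, -0.0], [-0.0, -0.0, -1.0]]
ft_force: [0.1, 0.0, 0.2]
grip_width: 0.0857
gripper_force: 0.0
```

```bash
python3 -c "
from plan import *
plan((.4445,.0113,.014,69.5))
from h import *
print(pose('cap',(.4443,.0113),[69.5]))"
```

```text
t 54.67 p [0.4444 0.0102 0.1004] phi 69.29 q6 -83 q1 -14 w 0.0857 g 0 F [0.1 0.  0.2]
(0.4445, 0.0113, 0.014, 69.5) -> [0.03 0.11 8.64] turn -0.2
([0.4458, 0.0124], np.float64(69.0), 0, np.float64(0.077), ['side'])
```

Emit:
move_arm:
  series: "0 0 5 0 1;0 0.1 8.6 0 1;0 0.1 8.6 0 1;0 0.1 8.6 0 1;0 0.1 8.6 0 -0.2;0 0.1 8.6 0 -0.2;0 0.1 8.6 0 -0.2;0 0.1 8.6 0 -0.2"

```text
time_s: 55.88
position: [0.4451, 0.0111, 0.0156]
tool_rot: [[-0.936, 0.351, 0.002], [0.351, 0.936, -0.001], [-0.002, 0.0, -1.0]]
ft_force: [-0.5, -0.0, 8.1]
grip_width: 0.0594
gripper_force: 20.0
```

```bash
python3 -c "
from plan import *
plan()"
```

```text
t 55.88 p [0.4451 0.0111 0.0156] phi 69.44 q6 -83 q1 -14 w 0.0594 g 20 F [-0.5 -0.   8.1]
```

Emit:
move_arm:
  series: "0 0 0 0 1;0 0 0 0 1;0 0 -3 0 1;0 0 -5 0 1;0 0 -5 10 1;0 0 -5 20 1;0 0 -5 30 1;0 0 -5 40 1"

```text
time_s: 56.88
position: [0.4444, 0.0113, 0.0645]
tool_rot: [[-0.487, 0.874, -0.0], [0.874, 0.487, 0.0], [0.0, -0.0, -1.0]]
ft_force: [0.7, -0.6, -0.7]
grip_width: 0.0853
gripper_force: 0.0
```

Emit:
move_arm:
  series: "0 0 0 10 0.2;0 0 0 20 0.2;0 0 0 30 0.2;0 0 0 40 0.2;0 0 0 50 0.2;0 0 0 50 0.2;0 0 0 50 0.2"

```text
time_s: 57.75
position: [0.4444, 0.0113, 0.0644]
tool_rot: [[0.348, 0.937, -0.0], [0.937, -0.348, -0.0], [-0.0, -0.0, -1.0]]
ft_force: [-0.3, -0.8, 1.1]
grip_width: 0.0511
gripper_force: 0.0
```

```bash
python3 -c "
from plan import *
plan((.4451,.0111,.012,-20.56))"
```

```text
t 57.75 p [0.4444 0.0113 0.0644] phi -20.36 q6 6 q1 -14 w 0.0511 g 0 F [-0.3 -0.8  1.1]
(0.4451, 0.0111, 0.012, -20.56) -> [0.01 0.07 5.24] turn 0.2
```

Emit:
move_arm:
  series: "0 0 3 0.2 0.2;0 0 5.2 0.2 0.2;0 0 5.2 0.2 0.2;0 0 5.2 0.2 0.2;0 0 5.2 0.2 -1;0 0 5.2 0.2 -1;0 0 5.2 0.2 -1;0 0 5.2 0.2 -1"
  force: 50

```text
time_s: 58.75
position: [0.4448, 0.0112, 0.0131]
tool_rot: [[0.354, 0.935, 0.001], [0.935, -0.354, -0.0], [0.0, 0.001, -1.0]]
ft_force: [-1.7, -0.4, 6.5]
grip_width: 0.0126
gripper_force: 50.1
```

```bash
python3 -c "
from plan import *
s,R,p,f=st()
plan(ang(30,-25,.12),ang(30,-25,.066),base=(*p,f))"
```

```text
t 58.75 p [0.4448 0.0112 0.0131] phi -20.75 q6 7 q1 -14 w 0.0126 g 50 F [-1.7 -0.4  6.5]
(np.float64(0.6491), np.float64(0.113), 0.12, 3.3999999999999773) -> [ 16.76  15.5  -10.69] turn -24.1
(np.float64(0.6491), np.float64(0.113), 0.066, 3.3999999999999773) -> [16.76 15.5  -5.29] turn -24.1
```

Emit:
move_arm:
  series: "0 0 -5 0 -1;0 0 -10.7 0 -1;4 3.9 -10.7 -8 -1;8 7.8 -10.7 -16 -1;12 11.6 -10.7 -24.1 -1;16.8 15.5 -10.7 -24.1 -1;16.8 15.5 -10.7 -24.1 -1;16.8 15.5 -10.7 -24.1 -1"

```text
time_s: 59.75
position: [0.6481, 0.1134, 0.1187]
tool_rot: [[-0.059, 0.998, -0.002], [0.998, 0.059, -0.0], [-0.0, -0.002, -1.0]]
ft_force: [-0.3, -0.9, -2.9]
grip_width: 0.0128
gripper_force: 50.0
```

Emit:
move_arm:
  series: "0 0 2.5 0 -1;0 0 5.2 0 -1;0 0 5.2 0 -1;0 0 5.2 0 -1;0 0 5.2 0 -1;0 0 5.2 0 -1"

```text
time_s: 60.5
position: [0.6491, 0.1134, 0.0683]
tool_rot: [[-0.058, 0.998, 0.001], [0.998, 0.058, -0.0], [-0.0, 0.001, -1.0]]
ft_force: [-0.2, -0.0, -2.4]
grip_width: 0.0127
gripper_force: 50.0
```

```bash
python3 -c "
from plan import *
inang();plan((.6491,.1132,.062,3.33))"
```

```text
in angle x 29.6 y -24.9 z 68.3  F in angle [ 0.  -0.2 -2.4]
t 60.50 p [0.6491 0.1134 0.0683] phi 3.34 q6 -4 q1 -0 w 0.0127 g 50 F [-0.2 -0.  -2.4]
(0.6491, 0.1132, 0.062, 3.33) -> [-0.02 -0.01  0.63] turn 0.0
```

Emit:
move_arm:
  series: "0 0 0.3 0 -1;0 0 0.5 0 -1;0 0 0.6 0 -1;0 0 0.7 0 -1;0 0 0.75 0 -1;0 0 0.75 0 -1;0 0 0.75 0 -1"

```text
time_s: 61.38
position: [0.6489, 0.1134, 0.0612]
tool_rot: [[-0.058, 0.998, 0.001], [0.998, 0.058, -0.0], [-0.0, 0.001, -1.0]]
ft_force: [-4.6, -1.2, 7.0]
grip_width: 0.0124
gripper_force: 51.3
```

```bash
python3 -c "
from plan import *
inang();plan()"
```

```text
in angle x 29.5 y -25.2 z 61.2  F in angle [ 0.9 -4.7  7. ]
t 61.38 p [0.6489 0.1134 0.0612] phi 3.35 q6 -4 q1 -0 w 0.0124 g 51 F [-4.6 -1.2  7. ]
```

Emit:
move_arm:
  series: "0 0 -0.1 0 -1;0 0 -0.1 0 -1;0 0 -0.1 0 -0.2;0 0 -0.1 0 -0.2;0 0 -0.1 0 0;0 0 -3 0 0;0 0 -8 0 0.2;0 0 -11 0 0.2"

```text
time_s: 62.38
position: [0.6494, 0.1134, 0.1725]
tool_rot: [[-0.058, 0.998, 0.003], [0.998, 0.058, -0.0], [-0.0, 0.003, -1.0]]
ft_force: [1.0, -0.2, 0.2]
grip_width: 0.0511
gripper_force: 0.0
```

Emit:
move_arm:
  series: "0 -6 0 0 0.2;5 -12 0 0 0.2;11 -18 0 0 0.2;17 -24 0 0 0.2;23 -27 0 0 0.2;28 -28 0 0 0.2;33 -28 0 0 0.2;33 -28 0 0 0.2"

```text
time_s: 63.38
position: [0.3488, 0.429, 0.1701]
tool_rot: [[-0.061, 0.998, 0.001], [0.998, 0.061, 0.001], [0.001, 0.001, -1.0]]
ft_force: [-0.2, -1.4, -0.6]
grip_width: 0.0517
gripper_force: 0.0
```

Run:
```python
from h import *
import plan as P
P.plan()
sh=shots()
a=sh['top']['pixels'][150:225,235:430];a=cv2.resize(a,None,fx=4,fy=4,interpolation=cv2.INTER_CUBIC)
cv2.imwrite('pics/f_top.png',np.clip(a*1.9,0,255).astype(np.uint8))
b=sh['side']['pixels'][160:290,290:450];b=cv2.resize(b,None,fx=4,fy=4,interpolation=cv2.INTER_CUBIC)
cv2.imwrite('pics/f_side.png',np.clip(b*1.9,0,255).astype(np.uint8))
```

```text
t 63.38 p [0.3488 0.429  0.1701] phi 3.48 q6 35 q1 39 w 0.0517 g 0 F [-0.2 -1.4 -0.6]
```

View pics/f_top.png

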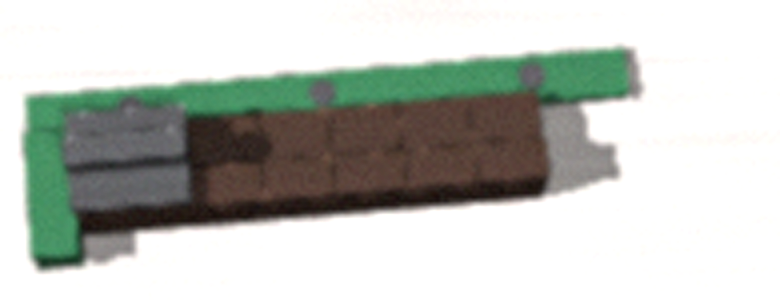

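View pics/f_side.png

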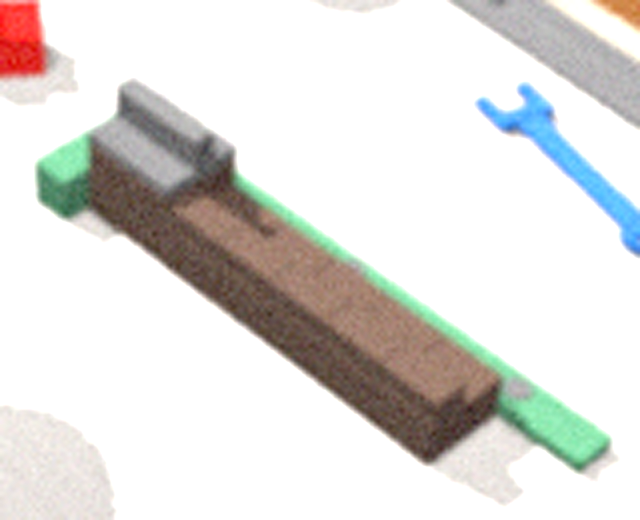

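The top and side views show the row closed, ridges in line and away from the fence, and the cap square on the half block with its rib up. One numeric check of the cap and the end segment before I hand in.

Run:
```python
import h
from h import *
import plan as P
for o in M['cap']: o[:,2]+=.048
for k in range(2):
    sh=shots();m=cut('cap',(.649,.113),sh,.06);f=fit('cap',(.649,.113),{c:sh[c] for c in m},[93.4],False,m)[0];print('cap',f,list(m))
# whole row colour silhouette: cast-iron outline from the side/top vs model of the full row (cap included)
M['row']=[box(0,60,-50,0,0,48),box(60,240,-50,0,0,30),box(60,240,-50,-30,30,46)]
print('half expected',P.ang(30,-25,0),'last',P.ang(222,-25,0))
for x in (222,): 
    q=P.ang(x,-25,0)[:2];m=cut('seg',q,sh);print(x,fit('seg',q,{c:sh[c] for c in m},[273.4],False,m)[0] if m else None,list(m))
print(pose('angle',(.671,.1433),[273.4]))
```

```text
cap ([0.6506, 0.1136], np.float64(93.9), 0, np.float64(0.12)) ['side']
cap ([0.6489, 0.113], np.float64(93.7), 0, np.float64(0.068)) ['side', 'top']
half expected (np.float64(0.6491), np.float64(0.113), 0, 3.3999999999999773) last (np.float64(0.6605), np.float64(-0.0787), 0, 3.3999999999999773)
222 ([0.6615, -0.0772], np.float64(274.1), 0, np.float64(0.049)) ['side']
([0.6724, 0.145], np.float64(273.3), 0, np.float64(0.491), ['side', 'top'])
```

```bash
python3 -c "
from rig import order
print(order.close_job())"
```

```text
the job is handed in; nothing more can be done
None
```

I handed the job in at about 64 s with the half block in the corner, all five segments closed up along the fence and the cap laid flush on top, rib up; one segment was knocked aside mid-run and I found it again, and no verdict came back.

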